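# Hang the plug gauges on the balance rack

## Robot

A 6-joint arm with a two-finger parallel gripper is mounted at the origin on the work surface. World frame = base frame: x ahead of the robot, y to its left, z up, the work surface at z = 0. Lengths are in m, angles in rad, forces in N, time in s.
With the tool pointing down it reaches from about 0.35 to 0.775 m from the base axis. Payload 7.3 kg.
Tool frame: the origin (TCP) lies midway between the tips of the shut fingers; the grasp point (between the pads) lies robot.grasp_offset behind it (robot.grasp_offset is the distance from the TCP to the grasp point, in m); z points along the fingers, x is the direction in which the jaws open and shut, and the axes are right-handed (so a half turn about z gives the same grasp; the last joint's range is limited). The gripper opens to 92 mm and grips with 3 to 60 N. Pads are 19 mm wide; open, the fingers measure 130 mm over their backs; the gripper's body (75 mm by 190 mm) begins 47 mm behind the grasp point.
Start: joints at [1.135, 0.342, 1.524, -0, 1.275, -0.146], TCP at [0.15, 0.503, 0.227] pointing down, gripper open.
Joint ranges: [-2.53, 2.53], [-0.77, 2.02], [0.04, 2.7], [-1, 4.14], [0.28, 2.66], [-3.11, 3.11]. Speed limits (rad/s): [2.57, 2.57, 3.14, 3.14, 3.14, 3.14].

## Interface

Orientations are given as [roll, pitch, yaw] about the fixed x, y, z axes, in that order (R = Rz(yaw) Ry(pitch) Rx(roll)).
In Python, from cell import robot gives the robot as it stands. The module is installed in compiled form; this text tells all that it offers.
- The arm moves only by the tool move_arm, never from a script. Its argument "increments" is a list of rows, each a list of 7 numbers: the finger opening in mm, from 0 to 91.8, then the shift along the tool's x, y, z in mm, then the turn, a rotation vector about the tool's x, y, z in rad. A call has 1 to 12 rows; each row shifts and turns the pose as measured when the row begins, along the tool's axes as they then stand; what a row does not reach is not made up. A row lasts 1/8 s, in which the tool goes at most 62.5 mm and 10.7 degrees, less where a joint would pass 70% of its speed; a pose out of reach is approached as far as the arm can. A call is refused whole if a number of a shift passes 62.5 or a number of a turn 0.188, either way. A call with a gripper value outside its range is refused whole. The fingers move at their own pace and stop on an object; "newtons" is the grip in N (left out, the last holds). Time passes only in rows, so rows that do not move let the fingers close. It gives the time, the measured TCP pose, the force and the opening at its end, in the units of the state.
- robot.observe(): the state, without advancing time (a new reading comes with each control period).
- robot.read_camera(name): name is "scene" or "side" or "wrist"; returns a dict with "img" (400x640x3 uint8, red, green, blue), "fx", "fy", "cx", "cy" (pixels), "k1" (the pictures are not rectified: a ray, as slopes to the right and down, at radius r is drawn at 1 + k1 r^2 times it, then the intrinsics apply), "T" (4x4, takes a point from camera to world coordinates). Camera axes: x right, y down, z forward; pixel columns grow to the right and rows downward; lengths in m; the calibration is good to about 2 mm. A picture is of the moment at which its call begins. There is no depth.
- robot.hand_in(): hands the job in, once; it reports no verdict.
Trained networks look in the newest picture that a camera, given by its name, has taken for a name from the list of things; names that differ only in an ending like _2 or _b are one class to them, and where a whole thing is asked for, a point or a joint stands for the part that bears it (a point fixed in the world has none). Each returns a list of dicts, best first, with "conf" (0 to 1); they miss things now and then, are a little off and sometimes report something else, mostly with a low value. They report only what shows in the picture. A call takes as long as a camera call. They do not tell look-alikes from the thing itself.
- robot.look_for(thing, camera): "rect" ([left, top, width, height] in pixels, round what is visible of it).
The state is a dict: "time": time; "qpos": joint angles; "qvel": joint speeds; "joint_efforts": joint torques, N m; "tool_pos": TCP position; "tool_rot": TCP orientation; "contact_force": force on the tool from outside, world axes, zero at the start; "torque": the same for the moment, N m; "opening": finger opening in m.
Only numpy, scipy, OpenCV 4.12 (cv2) and the standard library are available. Lean on these libraries where they do the work, as an engineer would, in place of code of your own. Each camera call takes 0.05 s, during which the arm holds its last target.

## Task

Hang the three plug gauges by their eyes on the pivoting balance rack, the two small ones on the two pegs of the left arm (as the robot sees it) and the big one on the single peg of the right arm, changing sides with every gauge - small, big, small - and setting each down gently so that the bar never dips far. While each gauge is on its peg, push it back along the peg and press it firmly against its rubber stop, with about 10 N and never more than 20 N. Leave all three hanging freely with the bar level and still, and do not disturb the bottle, the caps and the yellow thread gauge.

Things in the scene. Friction and masses are not known exactly. Their poses are not given: they have to be found in the camera images.
- small_a_eye (a point): Small steel plug gauge, standing, 124 mm tall: plug dia. 26 mm to height 36, 0.15 kg (+-3%), neck, eye plate 30 x 30 x 10 mm at heights 47 to 77 with a round 14 mm hole through its thickness, grip tab 24 mm wide (y) x 10 mm thick (x) at heights 77 to 124. Point: eye hole centre, 62 mm up; x along the hole, z up. Either face first. Grip the tab across its width, 42 mm above this point.
- small_b_eye (a point): Small steel plug gauge, standing, 124 mm tall: plug dia. 26 mm to height 36, 0.15 kg (+-3%), neck, eye plate 30 x 30 x 10 mm at heights 47 to 77 with a round 14 mm hole through its thickness, grip tab 24 mm wide (y) x 10 mm thick (x) at heights 77 to 124. Point: eye hole centre, 62 mm up; x along the hole, z up. Either face first. Grip the tab across its width, 42 mm above this point.
- big_eye (a point): Big steel plug gauge, standing, 124 mm tall: plug dia. 40 mm to height 36, 0.30 kg (+-3%), neck, eye plate 30 x 30 x 10 mm at heights 47 to 77 with a round 14 mm hole through its thickness, grip tab 24 mm wide (y) x 10 mm thick (x) at heights 77 to 124. Point: eye hole centre, 62 mm up; x along the hole, z up. Either face first. Grip the tab across its width, 42 mm above this point.
- peg_inner (a point): Front tip of the inner left peg, 90 mm left (+y) of the pivot; for either small gauge. Steel peg, 8 mm dia., level, 90 mm long from the bar's front face towards the robot (-x of this point), at pivot height when level. A rubber stop sleeve (22 mm dia.) is clamped on its root, front face 22 to 62 mm from the bar's face, different each time and not measured: feel for it.
- peg_outer (a point): Front tip of the outer left peg, 165 mm left (+y) of the pivot; for either small gauge. Steel peg, 8 mm dia., level, 90 mm long from the bar's front face towards the robot (-x of this point), at pivot height when level. A rubber stop sleeve (22 mm dia.) is clamped on its root, front face 22 to 62 mm from the bar's face, different each time and not measured: feel for it.
- peg_single (a point): Front tip of the only right peg, 127.5 mm right (-y) of the pivot; for the big gauge. Steel peg, 8 mm dia., level, 90 mm long from the bar's front face towards the robot (-x of this point), at pivot height when level. A rubber stop sleeve (22 mm dia.) is clamped on its root, front face 22 to 62 mm from the bar's face, different each time and not measured: feel for it.
- bar_centre (a point): Centre of the aluminium bar (14 x 400 x 26 mm, along y) at its pivot, 200 mm above the worktop, on a grey post behind the bar. x points from the pegs into the bar, level, away from the robot; y along the bar to the left arm; the axes tilt with the bar. Peg tips lie 97 mm before this point. Hung gauges swing freely and stay plumb. The stop sleeves hold still under 20 N.
- bar (a joint): Tilt of the bar in rad about its x axis; 0 = level, negative = left arm down. A soft damped spring (1.6 N m/rad) centres it, so a peg sinks 7 to 30 mm as it takes a load. One small gauge alone tilts it 0.08 (inner) or 0.15 (outer peg); the big one alone, or both small ones alone, 0.23, which is too far (limit 0.195). With all three hung it is level.
- beer_bottle_mid (a point): Bystander: brown glass beer bottle, 60 mm diameter, 228 mm tall, standing; this point is its centre, half-way up.
- cap_a_mid (a point): Bystander: silver crown cap, 32 mm diameter, 6 mm high; its centre.
- cap_b_mid (a point): Bystander: silver crown cap, 32 mm diameter, 6 mm high; its centre.
- thread_gauge_mid (a point): Bystander: yellow plastic thread gauge, 36 mm diameter, 45 mm tall; its centre, half-way up.
There are look-alikes about, which are no part of the job. What is shaped like the part that bears small_a_eye but blue is not meant.

How it is judged:
On the way, in this order (a step that is already met when the one before it is completed fails the run):
1. a small gauge is on a left peg and pressed against its stop with more than 7 N ((((y of small_a_eye in the frame of bar_centre between 0.083 and 0.097 m and z of small_a_eye in the frame of bar_centre between -0.008 and 0.008 m and x of small_a_eye in the frame of bar_centre between -0.092 and -0.025 m) and contact force between small_a and sleeve_inner above 7 N) or ((y of small_a_eye in the frame of bar_centre between 0.158 and 0.172 m and z of small_a_eye in the frame of bar_centre between -0.008 and 0.008 m and x of small_a_eye in the frame of bar_centre between -0.092 and -0.025 m) and contact force between small_a and sleeve_outer above 7 N) or ((y of small_b_eye in the frame of bar_centre between 0.083 and 0.097 m and z of small_b_eye in the frame of bar_centre between -0.008 and 0.008 m and x of small_b_eye in the frame of bar_centre between -0.092 and -0.025 m) and contact force between small_b and sleeve_inner above 7 N) or ((y of small_b_eye in the frame of bar_centre between 0.158 and 0.172 m and z of small_b_eye in the frame of bar_centre between -0.008 and 0.008 m and x of small_b_eye in the frame of bar_centre between -0.092 and -0.025 m) and contact force between small_b and sleeve_outer above 7 N))), for 0.15 s.
2. with that gauge hanging, the big gauge is on the right peg and pressed against its stop with more than 7 N (y of big_eye in the frame of bar_centre between -0.1345 and -0.1205 m and z of big_eye in the frame of bar_centre between -0.008 and 0.008 m and x of big_eye in the frame of bar_centre between -0.092 and -0.025 m and contact force between big and sleeve_single above 7 N and ((y of small_a_eye in the frame of bar_centre between 0.083 and 0.097 m and z of small_a_eye in the frame of bar_centre between -0.008 and 0.008 m and x of small_a_eye in the frame of bar_centre between -0.092 and -0.025 m) or (y of small_a_eye in the frame of bar_centre between 0.158 and 0.172 m and z of small_a_eye in the frame of bar_centre between -0.008 and 0.008 m and x of small_a_eye in the frame of bar_centre between -0.092 and -0.025 m) or (y of small_b_eye in the frame of bar_centre between 0.083 and 0.097 m and z of small_b_eye in the frame of bar_centre between -0.008 and 0.008 m and x of small_b_eye in the frame of bar_centre between -0.092 and -0.025 m) or (y of small_b_eye in the frame of bar_centre between 0.158 and 0.172 m and z of small_b_eye in the frame of bar_centre between -0.008 and 0.008 m and x of small_b_eye in the frame of bar_centre between -0.092 and -0.025 m))), for 0.15 s.
3. with both others hanging, the second small gauge is on the free left peg and pressed against its stop with more than 7 N (y of big_eye in the frame of bar_centre between -0.1345 and -0.1205 m and z of big_eye in the frame of bar_centre between -0.008 and 0.008 m and x of big_eye in the frame of bar_centre between -0.092 and -0.025 m and (((y of small_a_eye in the frame of bar_centre between 0.083 and 0.097 m and z of small_a_eye in the frame of bar_centre between -0.008 and 0.008 m and x of small_a_eye in the frame of bar_centre between -0.092 and -0.025 m) and ((y of small_b_eye in the frame of bar_centre between 0.158 and 0.172 m and z of small_b_eye in the frame of bar_centre between -0.008 and 0.008 m and x of small_b_eye in the frame of bar_centre between -0.092 and -0.025 m) and contact force between small_b and sleeve_outer above 7 N)) or ((y of small_a_eye in the frame of bar_centre between 0.158 and 0.172 m and z of small_a_eye in the frame of bar_centre between -0.008 and 0.008 m and x of small_a_eye in the frame of bar_centre between -0.092 and -0.025 m) and ((y of small_b_eye in the frame of bar_centre between 0.083 and 0.097 m and z of small_b_eye in the frame of bar_centre between -0.008 and 0.008 m and x of small_b_eye in the frame of bar_centre between -0.092 and -0.025 m) and contact force between small_b and sleeve_inner above 7 N)) or ((y of small_b_eye in the frame of bar_centre between 0.083 and 0.097 m and z of small_b_eye in the frame of bar_centre between -0.008 and 0.008 m and x of small_b_eye in the frame of bar_centre between -0.092 and -0.025 m) and ((y of small_a_eye in the frame of bar_centre between 0.158 and 0.172 m and z of small_a_eye in the frame of bar_centre between -0.008 and 0.008 m and x of small_a_eye in the frame of bar_centre between -0.092 and -0.025 m) and contact force between small_a and sleeve_outer above 7 N)) or ((y of small_b_eye in the frame of bar_centre between 0.158 and 0.172 m and z of small_b_eye in the frame of bar_centre between -0.008 and 0.008 m and x of small_b_eye in the frame of bar_centre between -0.092 and -0.025 m) and ((y of small_a_eye in the frame of bar_centre between 0.083 and 0.097 m and z of small_a_eye in the frame of bar_centre between -0.008 and 0.008 m and x of small_a_eye in the frame of bar_centre between -0.092 and -0.025 m) and contact force between small_a and sleeve_inner above 7 N)))), for 0.15 s.
At the end, for the whole second after the job is handed in: All three gauges hang at rest (under 0.03 m/s) by their eyes, big on the right peg, one small on each left peg: eye within 7 mm sideways and 8 mm in height of the peg axis, 25 to 92 mm before the bar's centre plane; bar carries each (over 0.7 N), within 0.05 rad of level, under 0.05 rad/s (y of big_eye in the frame of bar_centre between -0.1345 and -0.1205 m and z of big_eye in the frame of bar_centre between -0.008 and 0.008 m and x of big_eye in the frame of bar_centre between -0.092 and -0.025 m and (((y of small_a_eye in the frame of bar_centre between 0.083 and 0.097 m and z of small_a_eye in the frame of bar_centre between -0.008 and 0.008 m and x of small_a_eye in the frame of bar_centre between -0.092 and -0.025 m) and (y of small_b_eye in the frame of bar_centre between 0.158 and 0.172 m and z of small_b_eye in the frame of bar_centre between -0.008 and 0.008 m and x of small_b_eye in the frame of bar_centre between -0.092 and -0.025 m)) or ((y of small_a_eye in the frame of bar_centre between 0.158 and 0.172 m and z of small_a_eye in the frame of bar_centre between -0.008 and 0.008 m and x of small_a_eye in the frame of bar_centre between -0.092 and -0.025 m) and (y of small_b_eye in the frame of bar_centre between 0.083 and 0.097 m and z of small_b_eye in the frame of bar_centre between -0.008 and 0.008 m and x of small_b_eye in the frame of bar_centre between -0.092 and -0.025 m))) and contact force between each of small_a, small_b, big and bar above 0.7 N and value of joint bar between -0.05 and 0.05 rad and velocity of joint bar between -0.05 and 0.05 rad/s and linear speed of each of small_a, small_b, big below 0.03 m/s); the robot touches nothing.
It fails at once if the bar dips more than 0.195 rad to either side (value of joint bar above 0.195 rad or value of joint bar below -0.195 rad).
It fails at once if a gauge is pushed against the bar, a peg or a stop with more than 20 N (contact force between any of small_a, small_b, big and bar above 20 N).
It fails at once if the bottle, a cap or the thread gauge is moved more than 20 mm (distance of any of beer_bottle_mid, cap_a_mid, cap_b_mid, thread_gauge_mid from where it was at the start of the episode above 0.02 m).
It also fails if it takes over 72 s, if anything falls off the work surface, if the arm or the gripper's body presses on something with over 40 N, if the wrist force passes 120 N, or if a joint passes its speed limit or range.

## Working session

There is one attempt and no reset: what is moved stays moved. The work goes in short steps, Python scripts to look and compute and a tool call to move; the robot and the scene stay as the last step left them, time stands still between calls to the robot, and variables do not carry over. Pictures are saved under pics/ and viewed, and the job is handed in when it is done.

Besides the shell and the picture viewer there is one more tool, called after "Call:" by a JSON object that holds its "name" and its "arguments", one argument or row to a line. move_arm: Moves the arm, as the interface text tells. Its arguments: {"type":"object","properties":{"increments":{"type":"array"},"newtons":{"type":"number"}},"required":["increments"]}

```bash
ls; mkdir -p pics
cat > h.py <<'E'
from cell import robot
import cv2, numpy as np
def snap(n,f):
    c=robot.read_camera(n); cv2.imwrite('pics/'+f,c['img'][:,:,::-1]); return c
def ray(c,u,v):
    x=(u-c['cx'])/c['fx'];y=(v-c['cy'])/c['fy']
    p=cv2.undistortPoints(np.array([[[u,v]]],float),np.array([[c['fx'],0,c['cx']],[0,c['fy'],c['cy']],[0,0,1.]]),np.array([c['k1'],0,0,0,0.]))[0,0]
    T=np.array(c['T']);d=T[:3,:3]@np.array([p[0],p[1],1.]);return T[:3,3],d/np.linalg.norm(d)
def onz(c,u,v,z):
    o,d=ray(c,u,v);return o+d*(z-o[2])/d[2]
def tri(*rs):
    A=np.zeros((3,3));b=np.zeros(3)
    for o,d in rs:
        P=np.eye(3)-np.outer(d,d);A+=P;b+=P@o
    x=np.linalg.solve(A,b);return x,[np.linalg.norm((np.eye(3)-np.outer(d,d))@(x-o)) for o,d in rs]
def proj(c,X):
    T=np.linalg.inv(np.array(c['T']));p=T[:3,:3]@np.array(X)+T[:3,3];x=p[:2]/p[2];x=x*(1+c['k1']*(x@x))
    return np.array([c['fx']*x[0]+c['cx'],c['fy']*x[1]+c['cy']])
E
python3 - <<'E'
from h import *
np.set_printoptions(precision=3,suppress=True)
for n in ['scene','side','wrist']:
    c=snap(n,n+'0.png'); print(n,c['fx'],c['k1'],np.array(c['T']))
    for t in ['small_a_eye','big_eye','bar_centre','peg_inner','beer_bottle_mid','cap_a_mid','thread_gauge_mid']:
        print(t,[(round(d['conf'],2),np.round(d['rect']).tolist()) for d in robot.look_for(t,n)])
s=robot.observe();print(s); print(robot.grasp_offset)
E
```

```text
pics
scene 494.3927501064827 -0.1292067191038033 [[-0.019  0.851 -0.524  1.146]
 [ 1.     0.016 -0.009  0.002]
 [ 0.001 -0.524 -0.851  1.113]
 [ 0.     0.     0.     1.   ]]
small_a_eye [(0.86, [258.0, 176.0, 10.0, 32.0]), (0.65, [263.0, 150.0, 13.0, 36.0]), (0.57, [229.0, 164.0, 15.0, 36.0])]
big_eye []
bar_centre [(0.96, [247.0, 197.0, 190.0, 68.0])]
peg_inner [(0.86, [249.0, 197.0, 190.0, 62.0])]
beer_bottle_mid [(0.64, [148.0, 193.0, 41.0, 63.0]), (0.39, [372.0, 171.0, 15.0, 37.0]), (0.16, [456.0, 228.0, 18.0, 18.0])]
cap_a_mid [(0.46, [197.0, 217.0, 14.0, 8.0])]
thread_gauge_mid [(0.62, [458.0, 228.0, 19.0, 22.0])]
side 497.0419077814868 -0.0021128656581642434 [[ 0.995 -0.073  0.072  0.441]
 [-0.102 -0.631  0.769 -0.993]
 [-0.011 -0.773 -0.635  0.939]
 [ 0.     0.     0.     1.   ]]
small_a_eye [(0.97, [260.0, 250.0, 12.0, 43.0]), (0.85, [278.0, 269.0, 10.0, 46.0]), (0.65, [287.0, 250.0, 9.0, 40.0]), (0.58, [275.0, 176.0, 15.0, 41.0])]
big_eye [(0.61, [332.0, 129.0, 45.0, 99.0])]
bar_centre [(0.7, [331.0, 125.0, 48.0, 100.0])]
peg_inner [(0.8, [334.0, 128.0, 49.0, 97.0])]
beer_b
[... 200 characters left out ...]
378535 -0.03648057584718873 [[ 0.286  0.923  0.258  0.081]
 [ 0.958 -0.275 -0.076  0.524]
 [ 0.001  0.269 -0.963  0.386]
 [ 0.     0.     0.     1.   ]]
small_a_eye []
big_eye []
bar_centre []
peg_inner []
beer_bottle_mid []
cap_a_mid []
thread_gauge_mid []
{'time': 1.2, 'qpos': array([ 1.135,  0.342,  1.524,  0.   ,  1.275, -0.146]), 'qvel': array([-0.001,  0.001,  0.   ,  0.   ,  0.   , -0.001]), 'joint_efforts': array([  0.001, -43.114, -24.448,   0.072,   0.048,   0.   ]), 'tool_pos': array([0.15 , 0.503, 0.227]), 'tool_rot': array([-3.142, -0.   ,  1.281]), 'contact_force': array([-0.274, -0.752, -0.038]), 'torque': array([-0.023,  0.018, -0.04 ]), 'opening': 0.09196910168708626}
0.0188
```

View pics/scene0.png

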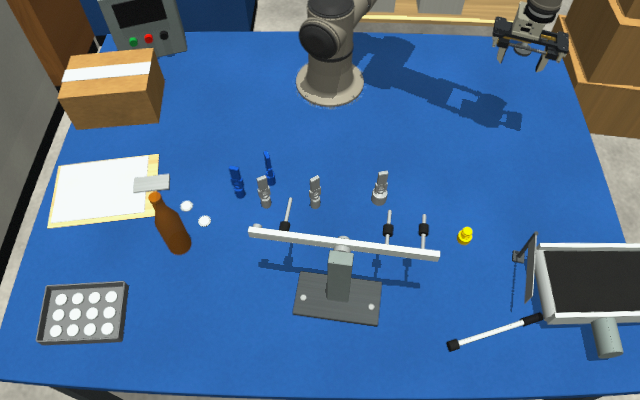

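View pics/side0.png

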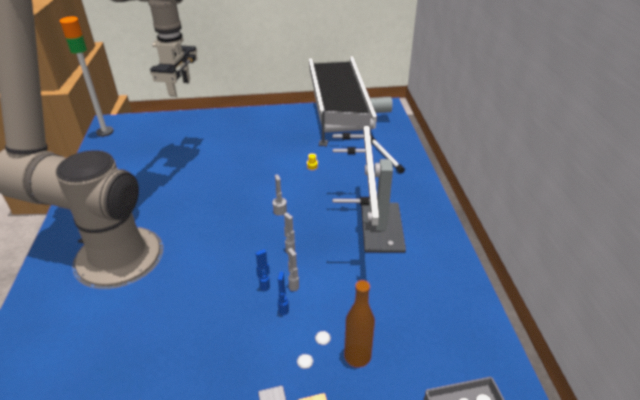

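Run:
```python
import cv2
a=cv2.imread('pics/scene0.png')[140:270,215:465]; cv2.imwrite('pics/sc_crop0.png',cv2.resize(a,None,fx=3.2,fy=3.2,interpolation=cv2.INTER_CUBIC))
a=cv2.imread('pics/side0.png')[120:340,240:390]; cv2.imwrite('pics/si_crop0.png',cv2.resize(a,None,fx=2.7,fy=2.7,interpolation=cv2.INTER_CUBIC))
```

```text
(no output)
```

View pics/sc_crop0.png

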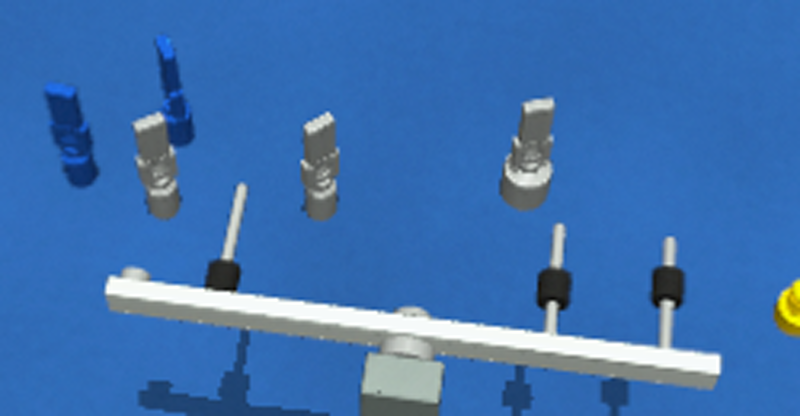

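View pics/si_crop0.png

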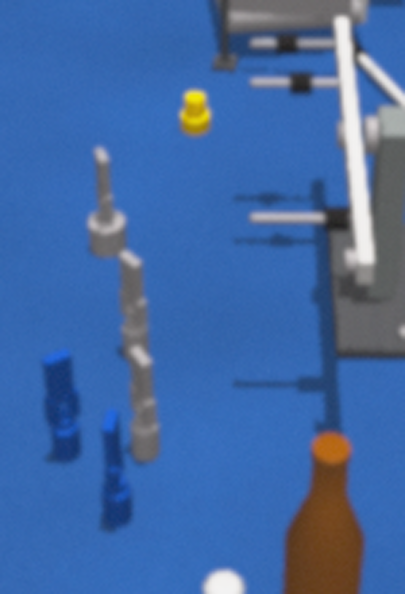

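```bash
cat > d1.py <<'E'
from h import *
np.set_printoptions(precision=3,suppress=True)
c=robot.read_camera('scene'); s=robot.read_camera('side')
def C(x,y): return (x/3.2+215,y/3.2+140)
def S(x,y): return (x/2.7+240,y/2.7+120)
for n,a,b in [('big top',(538,104),(101,152)),('small1 top (right)',(149,119),(139,352)),('small2 top',(318,118),(131,257)),('peg single',(241,186),(251,216)),('peg in',(559,227),(251,83)),('peg out',(670,240),(252,43)),('bar L top near',(719,357),(343,18)),('bar R',(106,281),(364,262))]:
    print(n,tri(ray(c,*C(*a)),ray(s,*S(*b))),'single z guess',onz(c,*C(*a),.124 if 'top' in n and 'bar' not in n else .2))
for n,p in [('bottle base',(178,250)),('cap',(187,206)),('cap',(204,221)),('yel',(466,240))]: print(n,onz(c,*p,0))
E
python3 d1.py
```

```text
big top (array([0.438, 0.136, 0.124]), [np.float64(0.00017187716038413208), np.float64(0.00017187716038418255)]) single z guess [0.438 0.136 0.124]
small1 top (right) (array([ 0.459, -0.162,  0.124]), [np.float64(8.095543761085223e-05), np.float64(8.095543761083048e-05)]) single z guess [ 0.458 -0.162  0.124]
small2 top (array([ 0.458, -0.033,  0.125]), [np.float64(0.0019185311575144258), np.float64(0.0019185311575144622)]) single z guess [ 0.455 -0.033  0.124]
peg single (array([ 0.566, -0.081,  0.2  ]), [np.float64(0.00021602090112045962), np.float64(0.00021602090112035857)]) single z guess [ 0.566 -0.081  0.2  ]
peg in (array([0.593, 0.136, 0.197]), [np.float64(0.00035250086859734764), np.float64(0.000352500868597259)]) single z guess [0.594 0.135 0.2  ]
peg out (array([0.603, 0.21 , 0.199]), [np.float64(0.0008914060492123877), np.float64(0.0008914060492124808)]) single z guess [0.603 0.21  0.2  ]
bar L top near (array([0.701, 0.229, 0.213]), [np.float64(0.0036964850960644778), np.float64(0.003696485096064358)]) single z guess [0.691 0.235 0.2  ]
bar R (array([ 0.649, -0.165,  0.211]), [np.float64(0.0006640741118236781), np.float64(0.0006640741118236974)]) single z guess [ 0.642 -0.167  0.2  ]
bottle base [ 0.6   -0.376  0.   ]
cap [ 0.469 -0.374  0.   ]
cap [ 0.514 -0.322  0.   ]
yel [0.557 0.357 0.   ]
```

Call:
{"name": "move_arm", "arguments": {
  "increments": [
    [90, -37, 42, -5, 0, 0, 0],
    [90, -37, 42, -5, 0, 0, 0],
    [90, -37, 42, -5, 0, 0, 0],
    [90, -37, 42, -5, 0, 0, 0],
    [90, -37, 42, -5, 0, 0, 0],
    [90, -37, 42, -5, 0, 0, 0],
    [90, -37, 42, -5, 0, 0, 0],
    [90, -37, 42, -5, 0, 0, 0],
    [90, -37, 42, -5, 0, 0, -0.08],
    [90, -37, 42, -5, 0, 0, -0.08],
    [90, 0, 0, 0, 0, 0, 0]
  ]
}}

```text
time: 2.68
tool_pos: [0.4607, 0.0172, 0.2794]
tool_rot: [3.135, -0.003, 1.449]
contact_force: [-0.2, 0.5, -0.4]
opening: 0.0902
```

Run:
```python
from h import *
np.set_printoptions(precision=3,suppress=True)
c=snap('wrist','w1.png'); o=robot.observe(); print(o['time'],o['tool_pos'],o['tool_rot'],o['contact_force']);print(np.array(c['T']))
```

```text
2.725 [0.46  0.019 0.279] [ 3.136 -0.003  1.449] [0.079 0.263 0.587]
[[ 0.122  0.954  0.274  0.388]
 [ 0.993 -0.118 -0.03   0.026]
 [ 0.004  0.276 -0.961  0.438]
 [ 0.     0.     0.     1.   ]]
```

View pics/w1.png

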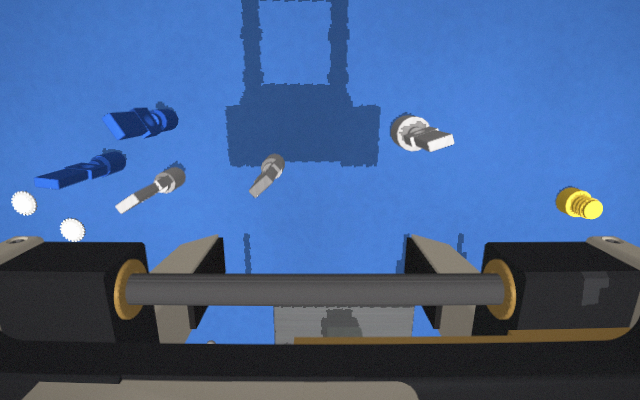

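Run:
```python
import cv2,numpy as np
a=cv2.imread('pics/w1.png')
ts=[a[y:y+75,x:x+100] for x,y in [(100,150),(225,135),(375,95)]]
cv2.imwrite('pics/w1c.png',np.hstack([cv2.resize(t,None,fx=2.6,fy=2.6,interpolation=cv2.INTER_CUBIC) for t in ts]))
for i,t in enumerate(ts): cv2.imwrite(f'pics/w1c{i}.png',cv2.resize(t,None,fx=8,fy=8,interpolation=cv2.INTER_CUBIC))
```

```text
(no output)
```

View pics/w1c0.png

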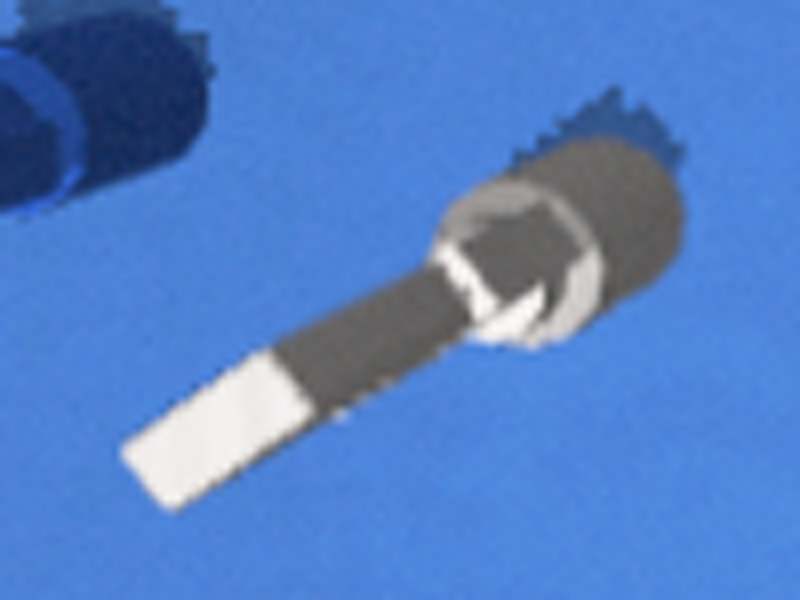

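View pics/w1c1.png

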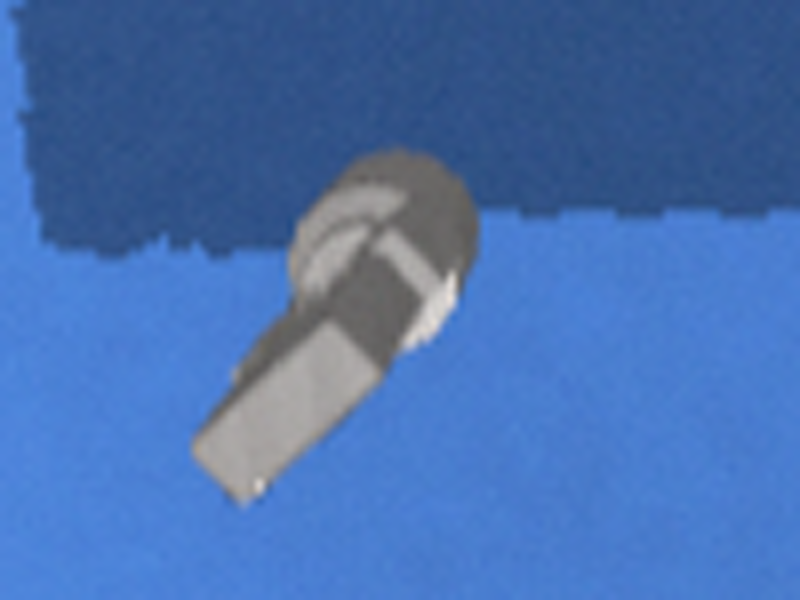

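View pics/w1c2.png

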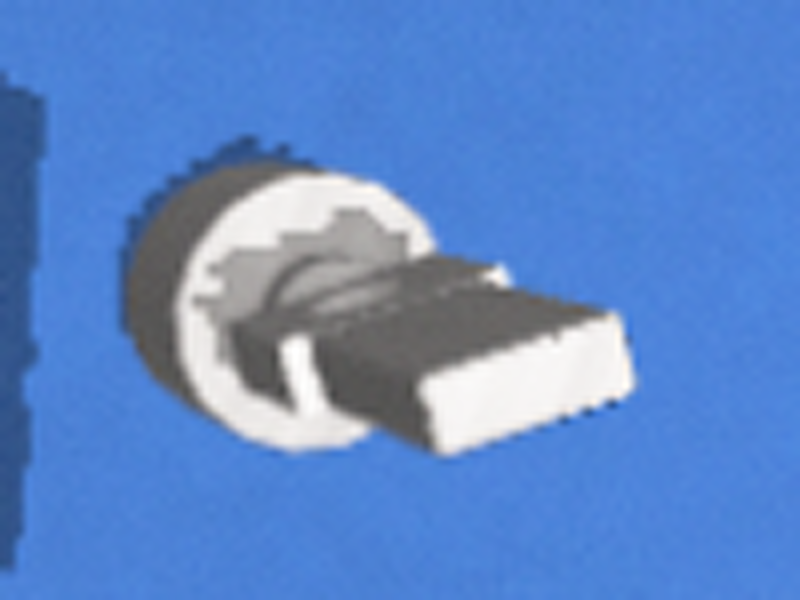

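```bash
cat > d2.py <<'E'
from h import *
import pickle
np.set_printoptions(precision=4,suppress=True)
c=robot.read_camera('wrist')
for n,off,k in [('s1',(100,150),[(122,452),(265,350),(315,410),(172,512)]),('s2',(225,135),[(192,448),(332,321),(381,374),(243,503)]),('big',(375,95),[(424,384),(612,314),(634,388),(440,454)])]:
    P=np.array([onz(c,x/8+off[0]-.4,y/8+off[1]-.4,.124) for x,y in k])
    e=(P[1]-P[0]+P[2]-P[3])/2; w=(P[3]-P[0]+P[2]-P[1])/2
    print(n,P.mean(0),'len',np.linalg.norm(e),np.linalg.norm(w),'yaw tab-y',np.arctan2(e[1],e[0]),np.arctan2(w[1],w[0]))
E
python3 d2.py
```

```text
s1 [ 0.458  -0.1599  0.124 ] len 0.023086256807811782 0.008961475051993736 yaw tab-y 2.0299980851769748 0.46483779656211327
s2 [ 0.4568 -0.0303  0.124 ] len 0.022780636756019032 0.008538229541503916 yaw tab-y 2.186457100226127 0.587333579693824
big [0.4368 0.138  0.124 ] len 0.02252749022964031 0.00863185676483396 yaw tab-y 1.800565000970433 0.22837654074205738
```

Call:
{"name": "move_arm", "arguments": {
  "increments": [
    [90, 19, 45, -17, 0, 0, 0],
    [90, 19, 45, -17, 0, 0, 0],
    [90, 19, 45, -17, 0, 0, 0],
    [90, 0, 0, 0, 0, 0, 0]
  ]
}}

```text
time: 3.28
tool_pos: [0.5978, 0.0679, 0.3307]
tool_rot: [-3.141, -0.004, 1.455]
contact_force: [0.8, 1.9, -0.7]
opening: 0.0901
```

Run:
```python
from h import *
np.set_printoptions(precision=4,suppress=True)
c=snap('wrist','w2.png'); o=robot.observe(); print(o['time'],o['tool_pos'],o['tool_rot'],o['contact_force'])
import pickle;pickle.dump({k:v for k,v in c.items()},open('w2.pkl','wb'))
for n,X in [('sg',(.566,-.081,.2)),('in',(.593,.136,.2)),('out',(.603,.21,.2))]:print(n,proj(c,X))
```

```text
3.325 [0.5961 0.0676 0.3304] [-3.1391 -0.0042  1.4544] [-1.2421  0.3716 -0.6885]
sg [135.9937 174.1546]
in [391.3043 175.562 ]
out [477.2005 177.1586]
```

View pics/w2.png

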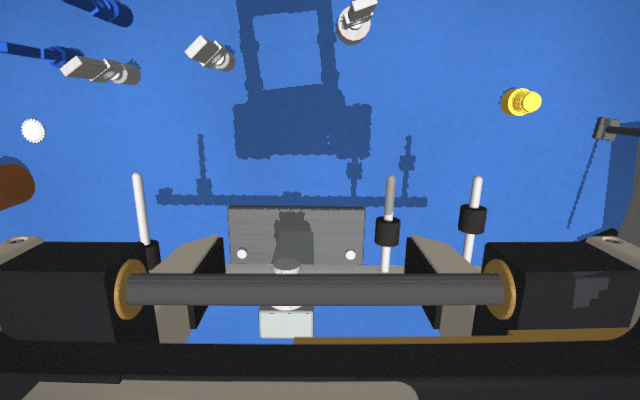

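Run:
```python
import cv2,numpy as np
a=cv2.imread('pics/w2.png')
ts=[a[y:y+100,x:x+50] for x,y in [(115,165),(365,165),(450,165)]]
cv2.imwrite('pics/w2c.png',np.hstack([cv2.resize(t,None,fx=5,fy=5,interpolation=cv2.INTER_CUBIC) for t in ts]))
ts=[a[y:y+50,x:x+100] for x,y in [(50,45),(175,25),(315,0)]]
cv2.imwrite('pics/w2d.png',np.vstack([cv2.resize(t,None,fx=4,fy=4,interpolation=cv2.INTER_CUBIC) for t in ts]))
```

```text
(no output)
```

View pics/w2c.png

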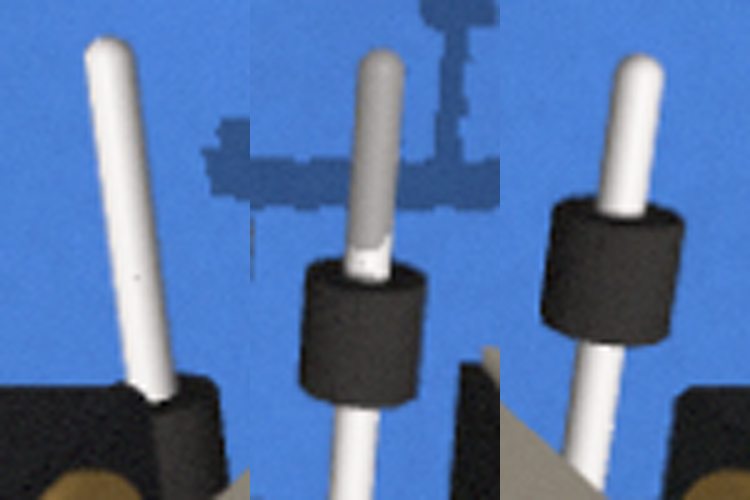

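View pics/w2d.png

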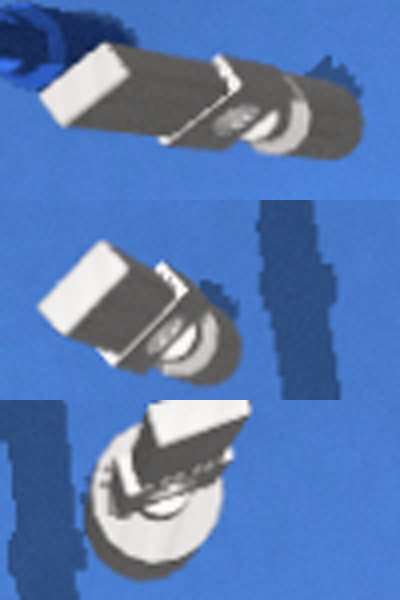

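```bash
cat > d3.py <<'E'
from h import *
import pickle
np.set_printoptions(precision=4,suppress=True)
c=pickle.load(open('w2.pkl','rb'))
g=lambda p,off,f: onz(c,p[0]/f+off[0]-.4,p[1]/f+off[1]-.4,.2)
tips=[]
for n,off,t,a,b,s in [('sg',(115,165),(108,38),(111,60),(151,380),(148,390)),('in',(365,165),(131,49),(131,70),(105,450),(117,270)),('out',(450,165),(138,54),(137,80),(93,400),(122,207))]:
    A=g(a,off,5);B=g(b,off,5);T=g(t,off,5);d=(B-A)/np.linalg.norm(B-A)
    print(n,'tip',T,'ax yaw',np.arctan2(d[1],d[0]),'stop dist',np.linalg.norm(g(s,off,5)-T)); tips.append(T)
d=tips[2]-tips[0];print('line yaw',np.arctan2(-d[0],d[1]),np.linalg.norm(d), np.linalg.norm(tips[2]-tips[1]))
for n,off,k in [('s1',(50,45),[(40,94),(105,42),(130,72),(65,126)]),('s2',(175,25),[(38,108),(103,40),(130,72),(66,134)])]:
    P=np.array([onz(c,x/4+off[0]-.4,y/4+off[1]-.4,.124) for x,y in k]); e=(P[1]-P[0]+P[2]-P[3])/2
    print(n,P.mean(0),np.linalg.norm(e),np.arctan2(e[1],e[0]))
E
python3 d3.py
```

```text
sg tip [ 0.5644 -0.0804  0.2   ] ax yaw -0.13115969598107624 stop dist 0.06478797256655269
in tip [0.5919 0.1356 0.2   ] ax yaw -0.12356841748509373 stop dist 0.03977195868359981
out tip [0.6014 0.21   0.2   ] ax yaw -0.12477307885700427 stop dist 0.027493183135507485
line yaw -0.12702491817468584 0.29273935740239215 0.07496320773666884
s1 [ 0.4591 -0.1616  0.124 ] 0.022705146582561772 2.0275688988274245
s2 [ 0.4585 -0.0319  0.124 ] 0.022711078718262036 2.1664156823929743
```

```bash
cat > plan.py <<'E'
import sys
from h import *
from scipy.spatial.transform import Rotation as R
np.set_printoptions(precision=4,suppress=True)
def plan(wps,cur=None):
    """wps: list of (x,y,z,yaw,n)"""
    o=robot.observe()
    print('t',round(o['time'],3),'pos',o['tool_pos'],'rot',o['tool_rot'],'F',np.round(o['contact_force'],1),'op',round(o['opening'],4))
    p=np.array(o['tool_pos']);r=R.from_euler('xyz',o['tool_rot'])
    for x,y,z,yaw,n in wps:
        q=np.array([x,y,z]);rt=R.from_euler('xyz',[np.pi,0,yaw])
        w=(r.inv()*rt).as_rotvec();p0=p;r0=r
        for i in range(n):
            rn=r0*R.from_rotvec(w*(i+1)/n);pn=p0+(q-p0)*(i+1)/n
            d=r.inv().apply(pn-p)*1000;wv=(r.inv()*rn).as_rotvec()
            print(np.round(d,1).tolist(),np.round(wv,3).tolist()); p,r=pn,rn
        print('--')
if __name__=='__main__':
    plan([tuple(map(float,a.split(',')[:4]))+(int(a.split(',')[4]),) for a in sys.argv[1:]])
E
python3 plan.py .4577,-.031,.17,2.175,5 .4577,-.031,.0852,2.175,3
```

```text
t 3.325 pos [0.5961 0.0676 0.3304] rot [-3.1391 -0.0042  1.4544] F [-1.2  0.4 -0.7] op 0.09
[-22.9, -25.1, 32.1] [-0.0, -0.001, -0.144]
[-19.1, -28.2, 32.1] [-0.0, -0.001, -0.144]
[-14.8, -30.6, 32.1] [-0.0, -0.001, -0.144]
[-10.2, -32.4, 32.1] [-0.0, -0.001, -0.144]
[-5.4, -33.6, 32.1] [-0.0, -0.001, -0.144]
--
[0.0, -0.0, 28.3] [0.0, 0.0, 0.0]
[0.0, -0.0, 28.3] [0.0, 0.0, 0.0]
[0.0, -0.0, 28.3] [0.0, 0.0, 0.0]
--
```

Call:
{"name": "move_arm", "arguments": {
  "increments": [
    [90, -23, -25, 32, 0, 0, -0.144],
    [90, -19, -28, 32, 0, 0, -0.144],
    [90, -15, -31, 32, 0, 0, -0.144],
    [90, -10, -32, 32, 0, 0, -0.144],
    [90, -5, -34, 32, 0, 0, -0.144],
    [90, 0, 0, 0, 0, 0, 0]
  ]
}}

```text
time: 4.08
tool_pos: [0.4413, -0.0279, 0.1651]
tool_rot: [-3.139, -0.009, 2.203]
contact_force: [-0.6, 0.1, -0.1]
opening: 0.0899
```

```bash
python3 plan.py .4577,-.031,.0852,2.175,4; python3 -c "
from h import *
c=snap('wrist','w3.png')"
```

```text
t 4.075 pos [ 0.4413 -0.0279  0.1651] rot [-3.1394 -0.0088  2.2034] F [-0.6  0.1 -0.1] op 0.0899
[-3.2, 2.9, 19.9] [-0.001, -0.002, 0.007]
[-3.2, 2.9, 20.0] [-0.001, -0.002, 0.007]
[-3.1, 2.9, 20.0] [-0.001, -0.002, 0.007]
[-3.0, 2.9, 20.0] [-0.001, -0.002, 0.007]
--
```

View pics/w3.png

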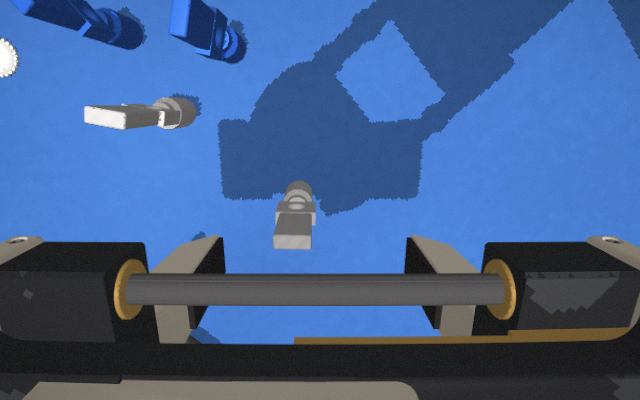

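Call:
{"name": "move_arm", "arguments": {
  "increments": [
    [90, -6, 6, 0, 0, 0, 0.02],
    [90, -5, 5, 20, 0, 0, 0],
    [90, -2, 1, 20, 0, 0, 0],
    [90, 0, 0, 18, 0, 0, 0],
    [90, 0, 0, 10, 0, 0, 0],
    [90, 0, 0, 0, 0, 0, 0]
  ]
}}

```text
time: 4.88
tool_pos: [0.4712, -0.0291, 0.103]
tool_rot: [3.129, 0.007, 2.176]
contact_force: [-0.1, -0.4, -0.1]
opening: 0.0902
```

```bash
python3 plan.py .4577,-.031,.0852,2.175,1; python3 -c "
from h import *
c=snap('wrist','w4.png')
np.set_printoptions(precision=4,suppress=True)
print(proj(c,(.4577,-.031,.124)))"
```

```text
t 4.875 pos [ 0.4712 -0.0291  0.103 ] rot [3.1286 0.0067 2.1764] F [-0.1 -0.4 -0.1] op 0.0902
[6.2, -12.4, 17.6] [0.013, 0.007, 0.001]
--
[328.1633 247.5434]
```

View pics/w4.png

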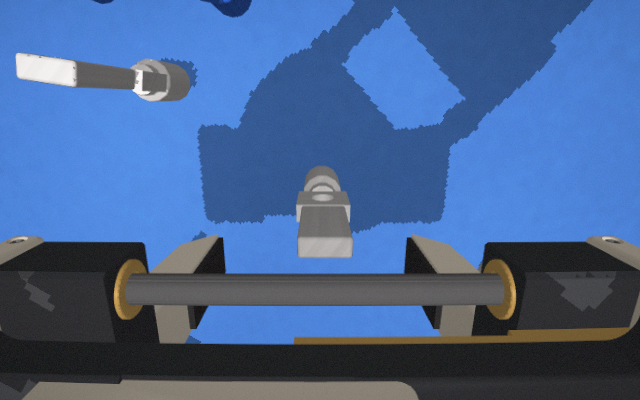

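Call:
{"name": "move_arm", "arguments": {
  "increments": [
    [90, 6, -12, 14, 0.013, 0.007, 0],
    [90, 0, 0, 0, 0, 0, 0],
    [90, 0, 0, 0, 0, 0, 0]
  ]
}}

```text
time: 5.3
tool_pos: [0.4581, -0.0313, 0.0895]
tool_rot: [3.14, 0.001, 2.176]
contact_force: [0.1, 0.3, 0.3]
opening: 0.0897
```

```bash
python3 plan.py .4577,-.031,.0852,2.175,1
```

```text
t 5.3 pos [ 0.4581 -0.0313  0.0895] rot [3.1405 0.0015 2.1761] F [0.1 0.3 0.3] op 0.0897
[0.5, -0.2, 4.3] [0.001, 0.001, 0.001]
--
```

Call:
{"name": "move_arm", "arguments": {
  "increments": [
    [90, 0, 0, 4.3, 0, 0, 0],
    [60, 0, 0, 0, 0, 0, 0],
    [40, 0, 0, 0, 0, 0, 0],
    [15, 0, 0, 0, 0, 0, 0],
    [15, 0, 0, 0, 0, 0, 0],
    [15, 0, 0, 0, 0, 0, 0]
  ],
  "newtons": 50
}}

```text
time: 6.05
tool_pos: [0.4587, -0.0315, 0.0855]
tool_rot: [3.139, 0.003, 2.176]
contact_force: [0.4, -0.8, 0.0]
opening: 0.0445
```

```bash
python3 plan.py .4577,-.031,.0852,2.175,1
```

```text
t 6.05 pos [ 0.4587 -0.0315  0.0855] rot [3.1394 0.0026 2.1758] F [ 0.4 -0.8  0. ] op 0.0445
[1.0, -0.6, 0.2] [0.002, 0.003, 0.001]
--
```

Call:
{"name": "move_arm", "arguments": {
  "increments": [
    [15, 0, 0, 0, 0, 0, 0],
    [15, 0, 0, 0, 0, 0, 0],
    [15, 0, 0, 0, 0, 0, 0]
  ],
  "newtons": 50
}}

```text
time: 6.42
tool_pos: [0.4587, -0.0315, 0.0855]
tool_rot: [3.139, 0.003, 2.176]
contact_force: [0.1, -0.5, -0.1]
opening: 0.0238
```

```bash
python3 plan.py .4577,-.031,.21,2.175,3 .53,.08,.285,1.445,5
```

```text
t 6.425 pos [ 0.4587 -0.0315  0.0855] rot [3.1394 0.0026 2.1758] F [ 0.1 -0.5 -0.1] op 0.0238
[0.2, -0.1, -41.5] [0.001, 0.001, 0.0]
[0.3, -0.1, -41.5] [0.001, 0.001, 0.0]
[0.3, -0.2, -41.5] [0.001, 0.001, 0.0]
--
[10.1, 24.5, -15.0] [0.0, -0.0, 0.146]
[13.5, 22.8, -15.0] [0.0, -0.0, 0.146]
[16.7, 20.6, -15.0] [0.0, -0.0, 0.146]
[19.5, 17.9, -15.0] [0.0, -0.0, 0.146]
[21.9, 14.9, -15.0] [0.0, -0.0, 0.146]
--
```

```bash
python3 plan.py .4587,-.0315,.22,2.175,3 .54,.217,.2235,1.445,6
```

```text
t 6.425 pos [ 0.4587 -0.0315  0.0855] rot [3.1394 0.0026 2.1758] F [ 0.1 -0.5 -0.1] op 0.0238
[-0.1, 0.1, -44.8] [0.001, 0.001, 0.0]
[-0.1, 0.1, -44.8] [0.001, 0.001, 0.0]
[-0.0, 0.0, -44.8] [0.001, 0.001, 0.0]
--
[26.4, 34.7, -0.6] [0.0, -0.0, 0.122]
[30.4, 31.2, -0.6] [0.0, -0.0, 0.122]
[34.0, 27.3, -0.6] [0.0, -0.0, 0.122]
[37.0, 23.0, -0.6] [0.0, -0.0, 0.122]
[39.5, 18.3, -0.6] [0.0, -0.0, 0.122]
[41.5, 13.4, -0.6] [0.0, -0.0, 0.122]
--
```

Call:
{"name": "move_arm", "arguments": {
  "increments": [
    [15, 0, 0, -45, 0, 0, 0],
    [15, 0, 0, -45, 0, 0, 0],
    [15, 0, 0, -45, 0, 0, 0],
    [15, 26, 33, -1, 0, 0, 0.12],
    [15, 30, 30, -1, 0, 0, 0.12],
    [15, 34, 26, -1, 0, 0, 0.12],
    [15, 37, 22, -1, 0, 0, 0.12],
    [15, 39, 17, -1, 0, 0, 0.12],
    [15, 36, 10, -1, 0, 0, 0.11],
    [15, 0, 0, 0, 0, 0, 0],
    [15, 0, 0, 0, 0, 0, 0]
  ]
}}

```text
time: 7.8
tool_pos: [0.532, 0.2143, 0.2278]
tool_rot: [-3.138, 0.002, 1.441]
contact_force: [0.2, -0.0, -1.4]
opening: 0.0235
```

```bash
python3 plan.py .5717,.2138,.2235,1.445,1; python3 -c "
from h import *
c=snap('wrist','w5.png')
np.set_printoptions(precision=4,suppress=True)
print(proj(c,(.6015,.21,.2)))
c=snap('side','s5.png')"
```

```text
t 7.8 pos [0.532  0.2143 0.2278] rot [-3.1385  0.0017  1.4411] F [ 0.2 -0.  -1.4] op 0.0235
[4.6, 39.4, 4.2] [-0.003, 0.002, -0.004]
--
[320.8214 336.0949]
```

View pics/w5.png

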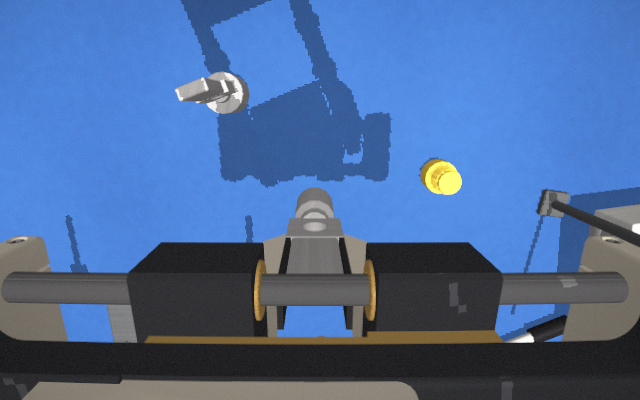

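View pics/s5.png

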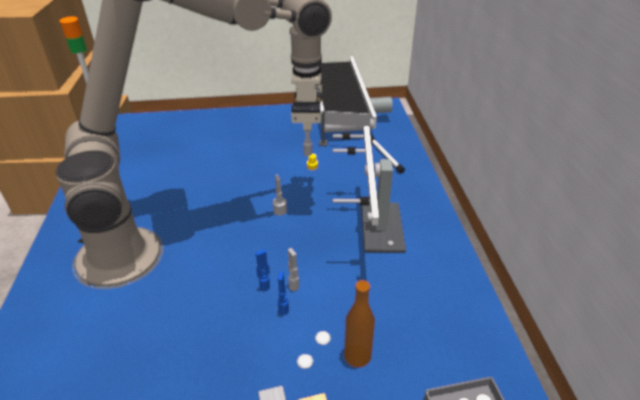

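Call:
{"name": "move_arm", "arguments": {
  "increments": [
    [15, 4.6, 20, 4, 0, 0, 0],
    [15, 0, 18, 0, 0, 0, 0],
    [15, 0, 0, 0, 0, 0, 0],
    [15, 0, 0, 0, 0, 0, 0]
  ]
}}

```text
time: 8.4
tool_pos: [0.5702, 0.2098, 0.2245]
tool_rot: [-3.138, 0.002, 1.437]
contact_force: [0.4, 0.3, -1.8]
opening: 0.0235
```

```bash
cat > rel.py <<'E'
import sys
from h import *
np.set_printoptions(precision=4,suppress=True)
tips={'sg':(.5645,-.0805),'in':(.592,.1356),'out':(.6015,.2100)}
bx=np.array([np.cos(.126),-np.sin(.126)]);by=np.array([np.sin(.126),np.cos(.126)])
o=robot.observe();d=np.array(o['tool_pos'][:2])-np.array(tips[sys.argv[1]])
F=np.array(o['contact_force'])
print('t %.2f'%o['time'],'past tip %.1f lateral(left+) %.1f z %.1f'%(d@bx*1000,d@by*1000,o['tool_pos'][2]*1000),'rot',np.round(o['tool_rot'],4),'yawerr %.3f'%(o['tool_rot'][2]-(np.pi/2-.126)),'F along %.1f lat %.1f z %.1f'%(F[:2]@bx,F[:2]@by,F[2]),'op %.1f'%(o['opening']*1000))
E
python3 rel.py out;  python3 -c "
from h import *
c=snap('wrist','w6.png'); c=snap('scene','sc6.png');a=cv2.imread('pics/sc6.png')[140:270,315:465]; cv2.imwrite('pics/sc6c.png',cv2.resize(a,None,fx=4,fy=4,interpolation=cv2.INTER_CUBIC))"
```

```text
t 8.40 past tip -31.0 lateral(left+) -4.2 z 224.5 rot [-3.138   0.002   1.4369] yawerr -0.008 F along 0.3 lat 0.3 z -1.8 op 23.5
```

View pics/w6.png

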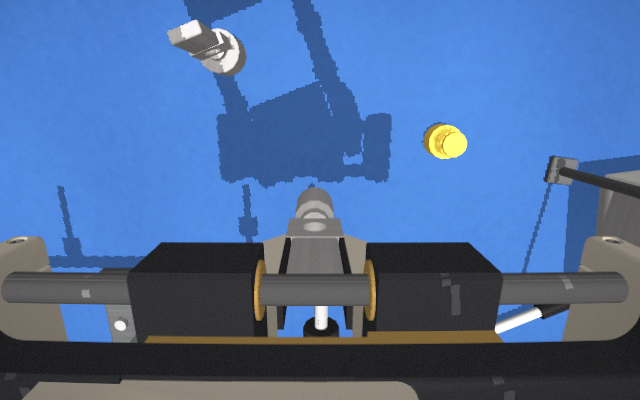

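View pics/sc6c.png

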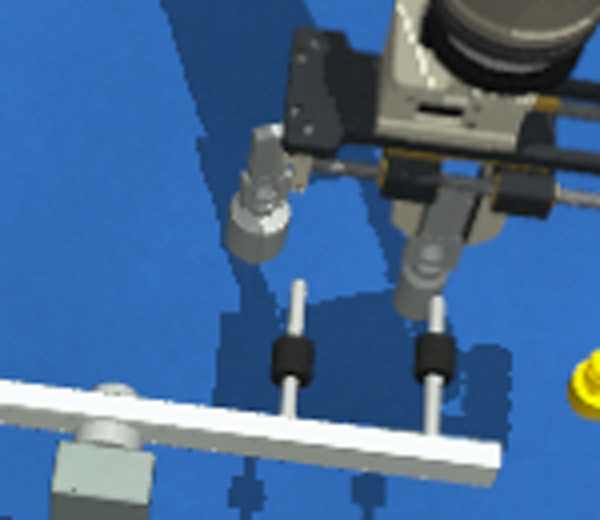

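Call:
{"name": "move_arm", "arguments": {
  "increments": [
    [15, 4.2, 0, 0.8, 0, 0, -0.008],
    [15, 0, 0, 0, 0, 0, 0]
  ]
}}

```text
time: 8.75
tool_pos: [0.5702, 0.2147, 0.2242]
tool_rot: [-3.139, 0.002, 1.446]
contact_force: [-0.2, -0.9, -1.1]
opening: 0.0237
```

```bash
python3 rel.py out
```

```text
t 8.75 past tip -31.7 lateral(left+) 0.7 z 224.2 rot [-3.1386  0.0017  1.4463] yawerr 0.002 F along -0.1 lat -0.9 z -1.1 op 23.7
```

Call:
{"name": "move_arm", "arguments": {
  "increments": [
    [15, -0.5, 12, 0.5, 0, 0, 0],
    [15, 0, 12, 0, 0, 0, 0],
    [15, 0, 10, 0, 0, 0, 0],
    [15, 0, 0, 0, 0, 0, 0]
  ]
}}

```text
time: 9.25
tool_pos: [0.6067, 0.2096, 0.2234]
tool_rot: [-3.139, 0.002, 1.446]
contact_force: [0.3, -0.3, -1.7]
opening: 0.0236
```

```bash
python3 rel.py out
```

```text
t 9.25 past tip 5.2 lateral(left+) 0.3 z 223.4 rot [-3.1391  0.0017  1.4465] yawerr 0.002 F along 0.3 lat -0.3 z -1.7 op 23.6
```

Call:
{"name": "move_arm", "arguments": {
  "increments": [
    [15, 0, 8, 0, 0, 0, 0],
    [15, 0, 0, 0, 0, 0, 0]
  ]
}}

```text
time: 9.5
tool_pos: [0.6151, 0.2085, 0.223]
tool_rot: [-3.138, 0.002, 1.446]
contact_force: [-0.5, 0.0, -2.1]
opening: 0.0239
```

```bash
python3 rel.py out;  python3 -c "
from h import *
c=snap('scene','sc7.png');a=cv2.imread('pics/sc7.png')[170:270,345:465]; cv2.imwrite('pics/sc7c.png',cv2.resize(a,None,fx=5,fy=5,interpolation=cv2.INTER_CUBIC))"
```

```text
t 9.50 past tip 13.7 lateral(left+) 0.2 z 223.0 rot [-3.1385  0.0019  1.4463] yawerr 0.001 F along -0.5 lat -0.0 z -2.1 op 23.9
```

View pics/sc7c.png

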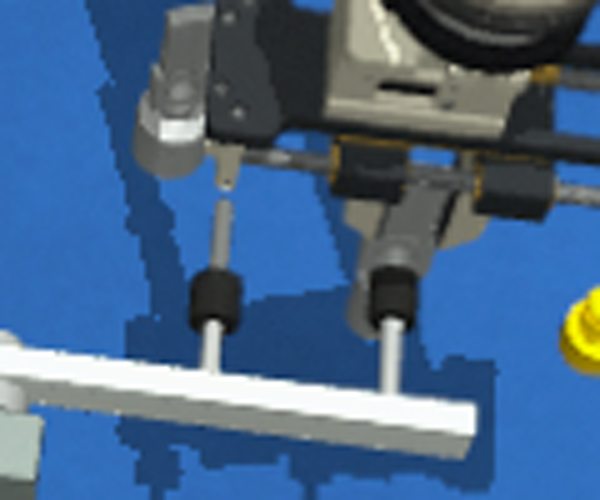

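Call:
{"name": "move_arm", "arguments": {
  "increments": [
    [15, 0, 3, 0, 0, 0, 0],
    [15, 0, 2, 0, 0, 0, 0],
    [15, 0, 2, 0, 0, 0, 0]
  ]
}}

```text
time: 9.93
tool_pos: [0.6217, 0.2079, 0.2234]
tool_rot: [-3.138, 0.002, 1.447]
contact_force: [0.0, -0.1, -1.4]
opening: 0.0241
```

```bash
python3 rel.py out
```

```text
t 9.93 past tip 20.3 lateral(left+) 0.5 z 223.4 rot [-3.1383  0.0018  1.4469] yawerr 0.002 F along 0.0 lat -0.1 z -1.4 op 24.1
```

Call:
{"name": "move_arm", "arguments": {
  "increments": [
    [15, 0, 1.5, 0, 0, 0, 0],
    [15, 0, 0, 0, 0, 0, 0]
  ]
}}

```text
time: 10.18
tool_pos: [0.6234, 0.2077, 0.2234]
tool_rot: [-3.138, 0.002, 1.447]
contact_force: [-0.5, -0.2, -1.1]
opening: 0.0237
```

Call:
{"name": "move_arm", "arguments": {
  "increments": [
    [15, 0, 1.5, 0, 0, 0, 0]
  ]
}}

```text
time: 10.3
tool_pos: [0.6249, 0.2075, 0.2235]
tool_rot: [-3.138, 0.002, 1.447]
contact_force: [-0.0, -0.1, -0.8]
opening: 0.0237
```

Call:
{"name": "move_arm", "arguments": {
  "increments": [
    [15, 0, 1, 0, 0, 0, 0]
  ]
}}

```text
time: 10.42
tool_pos: [0.6255, 0.2075, 0.2233]
tool_rot: [-3.137, 0.002, 1.447]
contact_force: [-2.9, -0.5, -1.2]
opening: 0.0238
```

Call:
{"name": "move_arm", "arguments": {
  "increments": [
    [15, 0, 1, 0, 0, 0, 0]
  ]
}}

```text
time: 10.55
tool_pos: [0.6256, 0.2075, 0.223]
tool_rot: [-3.135, 0.002, 1.447]
contact_force: [-4.9, 0.5, -1.7]
opening: 0.0236
```

Call:
{"name": "move_arm", "arguments": {
  "increments": [
    [15, 0, 1.8, 0, 0, 0, 0]
  ]
}}

```text
time: 10.68
tool_pos: [0.6258, 0.2075, 0.2224]
tool_rot: [-3.13, 0.003, 1.448]
contact_force: [-7.6, 0.5, -1.5]
opening: 0.0234
```

Call:
{"name": "move_arm", "arguments": {
  "increments": [
    [15, 0, 2, 0, 0, 0, 0]
  ]
}}

```text
time: 10.8
tool_pos: [0.6258, 0.2075, 0.2217]
tool_rot: [-3.125, 0.004, 1.448]
contact_force: [-7.9, 1.6, -1.1]
opening: 0.0235
```

Call:
{"name": "move_arm", "arguments": {
  "increments": [
    [15, 0, 2.5, -0.5, -0.01, 0, 0]
  ]
}}

```text
time: 10.92
tool_pos: [0.6258, 0.2075, 0.2211]
tool_rot: [-3.128, 0.005, 1.449]
contact_force: [-10.3, -0.3, -1.1]
opening: 0.0237
```

Call:
{"name": "move_arm", "arguments": {
  "increments": [
    [15, 0, 2.5, -0.5, -0.01, 0, 0]
  ]
}}

```text
time: 11.05
tool_pos: [0.6258, 0.2076, 0.2206]
tool_rot: [-3.131, 0.006, 1.449]
contact_force: [-9.1, 0.4, -1.5]
opening: 0.0237
```

Call:
{"name": "move_arm", "arguments": {
  "increments": [
    [15, 0, 2.8, -0.4, -0.008, 0, 0],
    [15, 0, 2.8, -0.4, -0.005, 0, 0]
  ]
}}

```text
time: 11.3
tool_pos: [0.6259, 0.2076, 0.2193]
tool_rot: [-3.13, 0.009, 1.451]
contact_force: [-10.7, -0.1, -0.8]
opening: 0.0238
```

```bash
python3 rel.py out
```

```text
t 11.30 past tip 24.5 lateral(left+) 0.7 z 219.3 rot [-3.1299  0.0086  1.4505] yawerr 0.006 F along -10.6 lat -1.4 z -0.8 op 23.8
```

```bash
python3 plan.py .6245,.207,.2190,1.445,1
```

```text
t 11.3 pos [0.6259 0.2076 0.2193] rot [-3.1299  0.0086  1.4505] F [-10.7  -0.1  -0.8] op 0.0238
[-0.8, -1.3, 0.3] [-0.012, 0.009, 0.005]
--
```

Call:
{"name": "move_arm", "arguments": {
  "increments": [
    [15, -0.5, -2, 0, -0.012, 0.009, 0.005],
    [15, -0.2, 0, 4, 0, 0, 0],
    [15, -0.2, 0, 4, 0, 0, 0],
    [15, 0, 0, 0, 0, 0, 0]
  ]
}}

```text
time: 11.8
tool_pos: [0.6249, 0.2068, 0.2112]
tool_rot: [3.137, -0.001, 1.445]
contact_force: [-0.2, 0.4, -1.6]
opening: 0.0235
```

```bash
python3 rel.py out
```

```text
t 11.80 past tip 23.7 lateral(left+) -0.3 z 211.2 rot [ 3.1374 -0.0012  1.4453] yawerr 0.000 F along -0.3 lat 0.4 z -1.6 op 23.5
```

Call:
{"name": "move_arm", "arguments": {
  "increments": [
    [15, -0.3, 0, 4, 0, 0, 0],
    [15, -0.4, 0, 4, 0, 0, 0],
    [15, -0.4, 0, 4, 0, 0, 0],
    [15, -0.3, 0, 3, 0, 0, 0],
    [15, 0, 0, 0, 0, 0, 0],
    [15, 0, 0, 0, 0, 0, 0]
  ]
}}

```text
time: 12.55
tool_pos: [0.6249, 0.2053, 0.1955]
tool_rot: [3.137, -0.001, 1.445]
contact_force: [-1.5, 0.2, -1.3]
opening: 0.0232
```

```bash
python3 rel.py out;  python3 -c "
from h import *
c=snap('scene','sc8.png');a=cv2.imread('pics/sc8.png')[170:270,225:465]; cv2.imwrite('pics/sc8c.png',cv2.resize(a,None,fx=3.3,fy=3.3,interpolation=cv2.INTER_CUBIC))"
```

```text
t 12.55 past tip 23.8 lateral(left+) -1.7 z 195.5 rot [ 3.1373 -0.0014  1.4451] yawerr 0.000 F along -1.5 lat 0.0 z -1.3 op 23.2
```

View pics/sc8c.png

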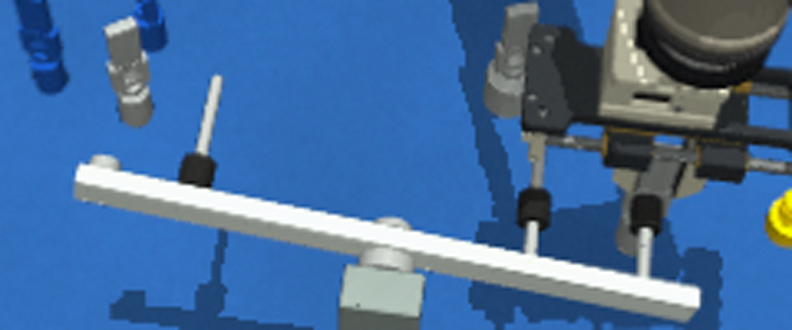

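Call:
{"name": "move_arm", "arguments": {
  "increments": [
    [25, 0, 0, 1, 0, 0, 0],
    [28, 0, 0, 0, 0, 0, 0],
    [34, 0, 0, 0, 0, 0, 0],
    [40, 0, 0, 0, 0, 0, 0]
  ]
}}

```text
time: 13.1
tool_pos: [0.6257, 0.2054, 0.195]
tool_rot: [3.135, -0.002, 1.445]
contact_force: [0.4, -0.1, -0.2]
opening: 0.0381
```

```bash
python3 rel.py out;  python3 -c "
from h import *
c=snap('scene','sc9.png');a=cv2.imread('pics/sc9.png')[170:270,225:465]; cv2.imwrite('pics/sc9c.png',cv2.resize(a,None,fx=3.3,fy=3.3,interpolation=cv2.INTER_CUBIC)); snap('wrist','w9.png')"
```

```text
t 13.10 past tip 24.6 lateral(left+) -1.5 z 195.0 rot [ 3.135  -0.0019  1.4451] yawerr 0.000 F along 0.4 lat -0.0 z -0.2 op 38.1
```

View pics/sc9c.png

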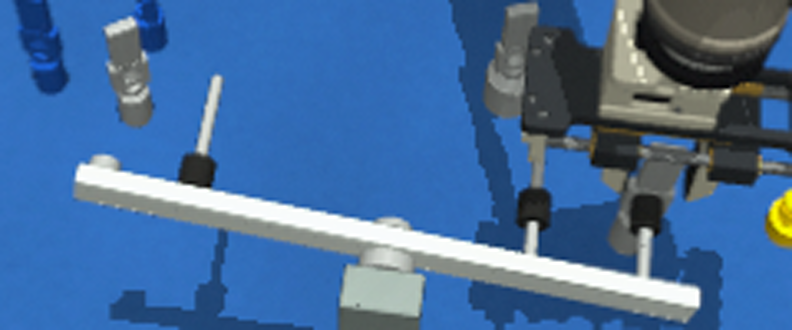

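View pics/w9.png

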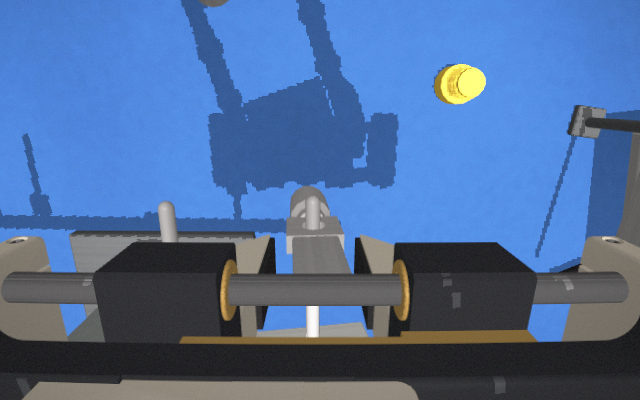

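```bash
python3 plan.py .625,.2055,.25,1.445,1 .437,.1375,.165,1.80,5 .437,.1375,.0852,1.80,3
```

```text
t 13.2 pos [0.6257 0.2054 0.195 ] rot [ 3.135  -0.0019  1.4452] F [ 0.3 -0.1 -0.7] op 0.0395
[0.1, -0.4, -55.0] [0.007, -0.002, 0.0]
--
[-18.2, -35.6, 17.0] [-0.0, 0.0, -0.071]
[-15.6, -36.8, 17.0] [-0.0, 0.0, -0.071]
[-13.0, -37.8, 17.0] [-0.0, 0.0, -0.071]
[-10.3, -38.6, 17.0] [-0.0, 0.0, -0.071]
[-7.5, -39.3, 17.0] [-0.0, 0.0, -0.071]
--
[-0.0, -0.0, 26.6] [0.0, 0.0, 0.0]
[-0.0, -0.0, 26.6] [0.0, 0.0, 0.0]
[-0.0, -0.0, 26.6] [0.0, 0.0, 0.0]
--
```

Call:
{"name": "move_arm", "arguments": {
  "increments": [
    [40, 0, 0, -30, 0, 0, 0],
    [40, 0, 0, -28, 0, 0, 0],
    [50, -18, -35, 10, 0, 0, -0.07],
    [50, -16, -36, 17, 0, 0, -0.07],
    [50, -13, -37, 17, 0, 0, -0.07],
    [50, -10, -37, 17, 0, 0, -0.07],
    [50, -5, -25, 15, 0, 0, -0.05],
    [50, 0, 0, 0, 0, 0, 0],
    [50, 0, 0, 0, 0, 0, 0]
  ]
}}

```text
time: 14.32
tool_pos: [0.4527, 0.1405, 0.1765]
tool_rot: [3.128, 0.001, 1.785]
contact_force: [0.9, -0.3, 1.0]
opening: 0.0501
```

```bash
python3 plan.py .437,.1375,.14,1.80,1;python3 -c "
from h import *
c=snap('wrist','w10.png')
print(proj(c,(.437,.1375,.124)))
c=snap('scene','sc10.png')"
```

```text
t 14.325 pos [0.4527 0.1405 0.1765] rot [3.1283 0.0008 1.7846] F [ 0.9 -0.3  1. ] op 0.0501
[0.4, -16.5, 36.3] [0.013, 0.001, -0.015]
--
[314.30770647 193.87448221]
```

View pics/w10.png

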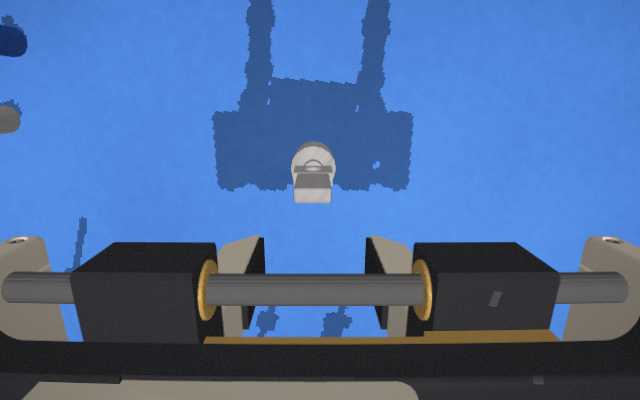

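View pics/sc10.png

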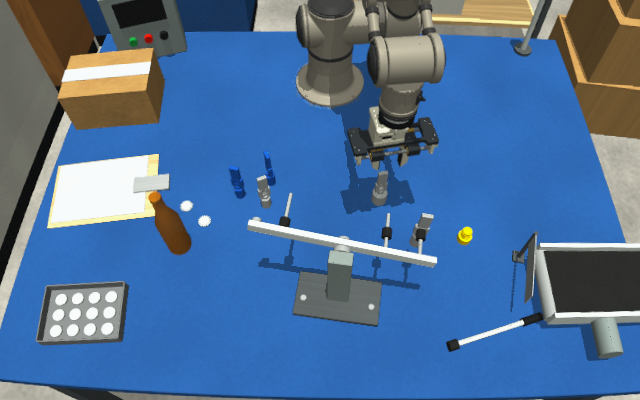

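Call:
{"name": "move_arm", "arguments": {
  "increments": [
    [50, -0.5, -16, 10, 0.013, 0, -0.015],
    [50, 0, 0, 30, 0, 0, 0],
    [50, 0, 0, 30, 0, 0, 0],
    [50, 0, 0, 12, 0, 0, 0],
    [50, 0, 0, 0, 0, 0, 0],
    [50, 0, 0, 0, 0, 0, 0]
  ]
}}

```text
time: 15.18
tool_pos: [0.4441, 0.1381, 0.0951]
tool_rot: [3.133, 0.002, 1.799]
contact_force: [-0.0, 0.1, 1.3]
opening: 0.0499
```

```bash
python3 plan.py .437,.137,.0852,1.80,1
```

```text
t 15.175 pos [0.4441 0.1381 0.0951] rot [3.1326 0.0016 1.7995] F [-0.   0.1  1.3] op 0.0499
[0.5, -7.3, 9.8] [0.009, 0.002, -0.001]
--
```

Call:
{"name": "move_arm", "arguments": {
  "increments": [
    [50, 0.5, -7.3, 9.8, 0.009, 0, 0],
    [50, 0, 0, 0, 0, 0, 0],
    [15, 0, 0, 0, 0, 0, 0],
    [15, 0, 0, 0, 0, 0, 0],
    [15, 0, 0, 0, 0, 0, 0],
    [15, 0, 0, 0, 0, 0, 0]
  ],
  "newtons": 50
}}

```text
time: 15.92
tool_pos: [0.4377, 0.1371, 0.0864]
tool_rot: [3.139, 0.002, 1.799]
contact_force: [-0.1, 0.5, -2.4]
opening: 0.0233
```

```bash
python3 plan.py .437,.137,.0852,1.80,1
```

```text
t 15.925 pos [0.4377 0.1371 0.0864] rot [3.1386 0.002  1.7995] F [-0.1  0.5 -2.4] op 0.0233
[0.1, -0.7, 1.2] [0.003, 0.002, -0.001]
--
```

```bash
python3 -c "
from h import *
for n,x,y,w,hh in [('scene',230,180,220,90),('side',320,110,80,120)]:
    c=snap(n,n+'11.png');a=cv2.imread('pics/'+n+'11.png')[y:y+hh,x:x+w]; cv2.imwrite('pics/'+n+'11c.png',cv2.resize(a,None,fx=3.6 if n=='scene' else 5,fy=3.6 if n=='scene' else 5,interpolation=cv2.INTER_CUBIC))"
```

```text
(no output)
```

View pics/scene11c.png

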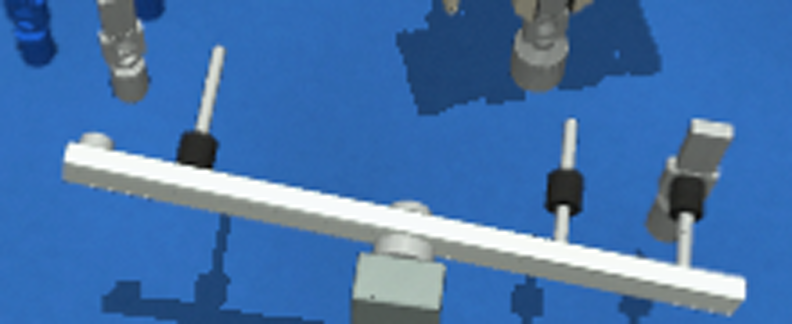

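View pics/side11c.png

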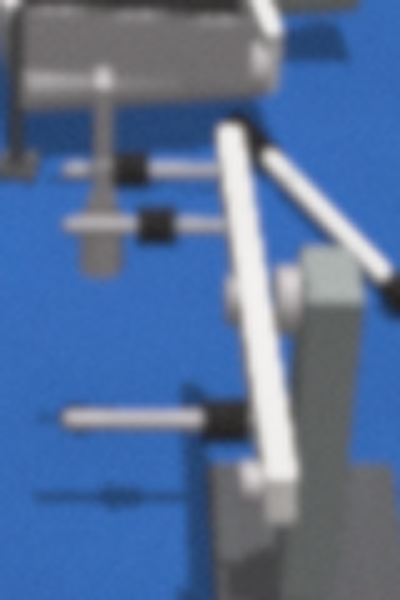

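```bash
python3 - <<'E'
from h import *
np.set_printoptions(precision=4,suppress=True)
c=robot.read_camera('scene'); s=robot.read_camera('side')
C=lambda x,y:(x/3.6+230,y/3.6+180)
S=lambda x,y:(x/5+320,y/5+110)
print(tri(ray(c,*C(219,48)),ray(s,*S(64,417))))
print(tri(ray(c,*C(571,122)),ray(s,*S(66,223))))
# expected
bx=np.array([np.cos(.126),-np.sin(.126),0]);by=np.array([np.sin(.126),np.cos(.126),0])
piv=np.array([.5645,-.0805,.2])+by*.1275
for th in (.12,.14,.152,.16):
  X=piv-by*.1275*np.cos(th)+[0,0,.1275*np.sin(th)]
  Y=piv+by*.09*np.cos(th)-[0,0,.09*np.sin(th)]
  a,b=proj(c,X),proj(s,X); e,f=proj(c,Y),proj(s,Y)
  print(th,X,(a-[230,180])*3.6,(b-[320,110])*5,(e-[230,180])*3.6,(f-[320,110])*5)
E
python3 rel.py sg
```

```text
(array([ 0.5654, -0.0788,  0.2188]), [np.float64(7.071871309523818e-05), np.float64(7.071871309528047e-05)])
(array([0.5938, 0.1344, 0.1857]), [np.float64(0.0004440919164806765), np.float64(0.000444091916480592)])
0.12 [ 0.5646 -0.0796  0.2153] [218.1607  50.0815] [ 62.6837 424.1999] [571.4833 116.8111] [ 61.7007 217.1006]
0.14 [ 0.5647 -0.0793  0.2178] [218.468   47.8555] [ 62.7342 419.5413] [570.7681 118.2711] [ 61.6707 220.0842]
0.152 [ 0.5647 -0.079   0.2193] [218.693   46.5235] [ 62.7643 416.7149] [570.3123 119.1396] [ 61.6528 221.8862]
0.16 [ 0.5647 -0.0789  0.2203] [218.8601  45.6372] [ 62.7844 414.8179] [569.9975 119.7154] [ 61.6409 223.0922]
t 16.12 past tip -153.2 lateral(left+) 199.9 z 86.3 rot [3.1386 0.002  1.7995] yawerr 0.355 F along 0.5 lat -0.2 z -1.9 op 23.8
```

```bash
python3 plan.py .4377,.137,.243,1.80,4 .51,-.072,.2434,1.445,6
```

```text
t 16.125 pos [0.4377 0.1371 0.0863] rot [3.1386 0.002  1.7995] F [ 0.5 -0.3 -1.9] op 0.0238
[-0.1, 0.1, -39.2] [0.001, 0.0, -0.0]
[-0.1, 0.1, -39.2] [0.001, 0.0, -0.0]
[-0.1, 0.1, -39.2] [0.001, 0.0, -0.0]
[-0.0, 0.0, -39.2] [0.001, 0.0, -0.0]
--
[-36.7, 3.8, -0.1] [-0.0, -0.0, 0.059]
[-36.4, 6.0, -0.1] [-0.0, -0.0, 0.059]
[-36.0, 8.1, -0.1] [-0.0, -0.0, 0.059]
[-35.4, 10.2, -0.1] [-0.0, -0.0, 0.059]
[-34.7, 12.3, -0.1] [-0.0, -0.0, 0.059]
[-34.0, 14.3, -0.1] [-0.0, -0.0, 0.059]
--
```

Call:
{"name": "move_arm", "arguments": {
  "increments": [
    [15, 0, 0, -40, 0, 0, 0],
    [15, 0, 0, -40, 0, 0, 0],
    [15, 0, 0, -40, 0, 0, 0],
    [15, 0, 0, -37, 0, 0, 0],
    [15, -37, 4, 0, 0, 0, 0.06],
    [15, -36, 6, 0, 0, 0, 0.06],
    [15, -36, 8, 0, 0, 0, 0.06],
    [15, -35, 10, 0, 0, 0, 0.06],
    [15, -34, 10, 0, 0, 0, 0.06],
    [15, -28, 10, 0, 0, 0, 0.05],
    [15, 0, 0, 0, 0, 0, 0],
    [15, 0, 0, 0, 0, 0, 0]
  ]
}}

```text
time: 17.62
tool_pos: [0.4998, -0.0697, 0.244]
tool_rot: [-3.133, 0.001, 1.44]
contact_force: [0.3, 0.1, -2.7]
opening: 0.0235
```

```bash
python3 plan.py .5349,-.0752,.2434,1.445,1; python3 rel.py sg
```

```text
t 17.625 pos [ 0.4998 -0.0697  0.244 ] rot [-3.1333  0.0006  1.4403] F [ 0.3  0.1 -2.7] op 0.0235
[-0.8, 35.5, 0.3] [-0.008, 0.001, -0.005]
--
t 17.62 past tip -65.5 lateral(left+) 2.5 z 244.0 rot [-3.1333  0.0006  1.4403] yawerr -0.005 F along 0.3 lat 0.1 z -2.7 op 23.5
```

Call:
{"name": "move_arm", "arguments": {
  "increments": [
    [15, -0.5, 18, 0, -0.008, 0, -0.005],
    [15, -0.5, 18, 0, 0, 0, 0],
    [15, 0, 0, 0, 0, 0, 0],
    [15, 0, 0, 0, 0, 0, 0]
  ]
}}

```text
time: 18.12
tool_pos: [0.5342, -0.0714, 0.2434]
tool_rot: [-3.138, -0.001, 1.451]
contact_force: [-0.2, -0.3, -2.9]
opening: 0.0235
```

```bash
python3 rel.py sg; python3 -c "
from h import *
c=snap('wrist','w12.png')"
```

```text
t 18.12 past tip -31.2 lateral(left+) 5.2 z 243.4 rot [-3.1383 -0.0007  1.4511] yawerr 0.006 F along -0.1 lat -0.3 z -2.9 op 23.5
```

View pics/w12.png

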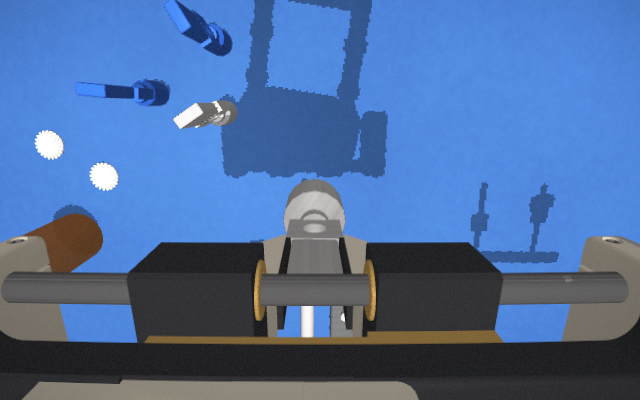

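Call:
{"name": "move_arm", "arguments": {
  "increments": [
    [15, -3.7, 0, 0, 0, 0, 0.006],
    [15, 0, 0, 0, 0, 0, 0]
  ]
}}

```text
time: 18.42
tool_pos: [0.533, -0.0749, 0.2437]
tool_rot: [-3.138, -0.001, 1.445]
contact_force: [0.4, -0.2, -2.8]
opening: 0.0235
```

```bash
python3 rel.py sg
```

```text
t 18.43 past tip -32.0 lateral(left+) 1.6 z 243.7 rot [-3.1384 -0.0006  1.445 ] yawerr 0.000 F along 0.5 lat -0.2 z -2.8 op 23.5
```

Call:
{"name": "move_arm", "arguments": {
  "increments": [
    [15, 0, 14, 0.2, 0, 0, 0],
    [15, 0, 14, 0, 0, 0, 0],
    [15, 0, 12, 0, 0, 0, 0],
    [15, 0, 0, 0, 0, 0, 0]
  ]
}}

```text
time: 18.92
tool_pos: [0.5731, -0.0804, 0.2438]
tool_rot: [-3.138, -0.001, 1.444]
contact_force: [-0.9, -0.4, -2.1]
opening: 0.0237
```

```bash
python3 rel.py sg
```

```text
t 18.93 past tip 8.5 lateral(left+) 1.2 z 243.8 rot [-3.1384 -0.0006  1.4441] yawerr -0.001 F along -0.8 lat -0.5 z -2.1 op 23.7
```

Call:
{"name": "move_arm", "arguments": {
  "increments": [
    [15, 0.3, 12, 0.3, 0, 0, 0],
    [15, 0, 12, 0, 0, 0, 0],
    [15, 0, 12, 0, 0, 0, 0],
    [15, 0, 6, 0, 0, 0, 0],
    [15, 0, 0, 0, 0, 0, 0]
  ]
}}

```text
time: 19.55
tool_pos: [0.6166, -0.0855, 0.2431]
tool_rot: [-3.138, -0.001, 1.444]
contact_force: [-0.4, 0.2, -2.4]
opening: 0.0236
```

```bash
python3 rel.py sg;  python3 -c "
from h import *
c=snap('scene','sc13.png');a=cv2.imread('pics/sc13.png')[150:270,225:465]; cv2.imwrite('pics/sc13c.png',cv2.resize(a,None,fx=3.3,fy=3.3,interpolation=cv2.INTER_CUBIC))"
```

```text
t 19.55 past tip 52.3 lateral(left+) 1.5 z 243.1 rot [-3.1377 -0.0008  1.444 ] yawerr -0.001 F along -0.4 lat 0.1 z -2.4 op 23.6
```

View pics/sc13c.png

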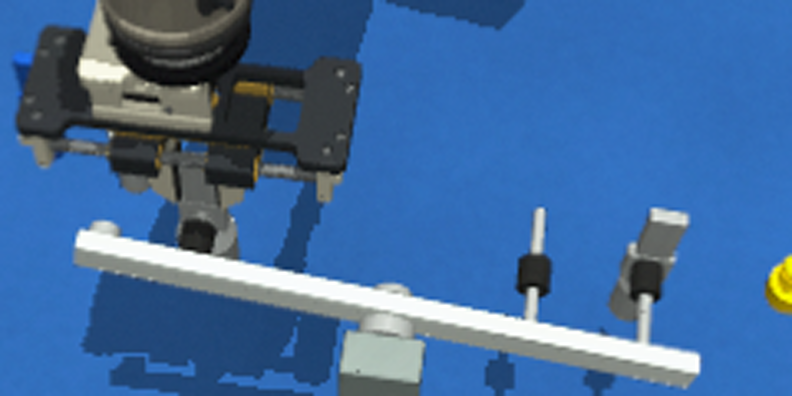

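Call:
{"name": "move_arm", "arguments": {
  "increments": [
    [15, 0, 3, 0, 0, 0, 0],
    [15, 0, 2, 0, 0, 0, 0],
    [15, 0, 1.5, 0, 0, 0, 0]
  ]
}}

```text
time: 19.98
tool_pos: [0.6226, -0.0863, 0.2434]
tool_rot: [-3.137, -0.001, 1.444]
contact_force: [0.3, -0.3, -2.9]
opening: 0.0237
```

Call:
{"name": "move_arm", "arguments": {
  "increments": [
    [15, 0, 1.2, 0, 0, 0, 0]
  ]
}}

```text
time: 20.1
tool_pos: [0.6238, -0.0864, 0.2435]
tool_rot: [-3.138, -0.001, 1.444]
contact_force: [-0.4, 0.3, -2.6]
opening: 0.0238
```

Call:
{"name": "move_arm", "arguments": {
  "increments": [
    [15, 0, 1.2, 0, 0, 0, 0]
  ]
}}

```text
time: 20.23
tool_pos: [0.6244, -0.0865, 0.2433]
tool_rot: [-3.136, -0.001, 1.444]
contact_force: [-5.1, 0.3, -2.5]
opening: 0.0239
```

Call:
{"name": "move_arm", "arguments": {
  "increments": [
    [15, 0, 1.2, 0, 0, 0, 0]
  ]
}}

```text
time: 20.35
tool_pos: [0.6245, -0.0866, 0.2429]
tool_rot: [-3.132, -0.001, 1.444]
contact_force: [-6.0, -0.1, -2.3]
opening: 0.0236
```

Call:
{"name": "move_arm", "arguments": {
  "increments": [
    [15, 0, 2, -0.3, -0.008, 0, 0]
  ]
}}

```text
time: 20.48
tool_pos: [0.6246, -0.0867, 0.2424]
tool_rot: [-3.135, -0.001, 1.444]
contact_force: [-9.4, 0.7, -2.5]
opening: 0.0233
```

Call:
{"name": "move_arm", "arguments": {
  "increments": [
    [15, 0, 2.2, -0.3, -0.008, 0, 0]
  ]
}}

```text
time: 20.6
tool_pos: [0.6245, -0.0868, 0.2419]
tool_rot: [-3.136, -0.001, 1.444]
contact_force: [-9.8, 0.1, -1.9]
opening: 0.0237
```

Call:
{"name": "move_arm", "arguments": {
  "increments": [
    [15, 0, 2.4, -0.3, -0.008, 0, 0]
  ]
}}

```text
time: 20.72
tool_pos: [0.6245, -0.0868, 0.2412]
tool_rot: [-3.138, -0.001, 1.444]
contact_force: [-10.0, 0.5, -2.7]
opening: 0.0239
```

Call:
{"name": "move_arm", "arguments": {
  "increments": [
    [15, 0, 2.5, -0.4, -0.006, 0, 0],
    [15, 0, 2.5, -0.4, -0.006, 0, 0]
  ]
}}

```text
time: 20.98
tool_pos: [0.6245, -0.0869, 0.2402]
tool_rot: [-3.136, -0.001, 1.444]
contact_force: [-10.6, -0.3, -1.9]
opening: 0.0235
```

```bash
python3 rel.py sg; python3 plan.py .6230,-.0866,.2400,1.4448,1
```

```text
t 20.98 past tip 60.4 lateral(left+) 1.2 z 240.2 rot [-3.1359 -0.0008  1.4439] yawerr -0.001 F along -10.4 lat -1.6 z -1.9 op 23.5
t 20.975 pos [ 0.6245 -0.0869  0.2402] rot [-3.1359 -0.0008  1.4439] F [-10.6  -0.3  -1.9] op 0.0235
[0.1, -1.6, 0.2] [-0.006, -0.001, -0.001]
--
```

Call:
{"name": "move_arm", "arguments": {
  "increments": [
    [15, 0, -2, 0, -0.006, 0, 0],
    [15, -0.2, 0, 4, 0, 0, 0],
    [15, -0.2, 0, 4, 0, 0, 0],
    [15, -0.2, 0, 4, 0, 0, 0],
    [15, -0.2, 0, 4, 0, 0, 0],
    [15, 0, 0, 4, 0, 0, 0],
    [15, 0, 0, 4, 0, 0, 0],
    [15, 0, 0, 0, 0, 0, 0]
  ]
}}

```text
time: 21.98
tool_pos: [0.6236, -0.0881, 0.2155]
tool_rot: [3.137, 0.0, 1.444]
contact_force: [-1.1, -0.6, -0.5]
opening: 0.0235
```

```bash
python3 rel.py sg
```

```text
t 21.98 past tip 59.6 lateral(left+) -0.1 z 215.5 rot [3.1373 0.     1.4436] yawerr -0.001 F along -1.0 lat -0.7 z -0.5 op 23.5
```

Call:
{"name": "move_arm", "arguments": {
  "increments": [
    [15, 0.3, 0, 2.5, 0, 0, 0],
    [15, 0.2, 0, 2, 0, 0, 0],
    [15, 0, 0, 0, 0, 0, 0],
    [15, 0, 0, 0, 0, 0, 0]
  ]
}}

```text
time: 22.48
tool_pos: [0.6238, -0.0879, 0.2113]
tool_rot: [3.136, 0.001, 1.443]
contact_force: [-1.2, -0.8, 0.6]
opening: 0.0236
```

```bash
python3 rel.py sg;  python3 -c "
from h import *
c=snap('scene','sc14.png');a=cv2.imread('pics/sc14.png')[150:270,225:465]; cv2.imwrite('pics/sc14c.png',cv2.resize(a,None,fx=3.3,fy=3.3,interpolation=cv2.INTER_CUBIC))"
```

```text
t 22.48 past tip 59.8 lateral(left+) 0.1 z 211.3 rot [3.1365 0.0007 1.4435] yawerr -0.001 F along -1.1 lat -0.9 z 0.6 op 23.6
```

View pics/sc14c.png

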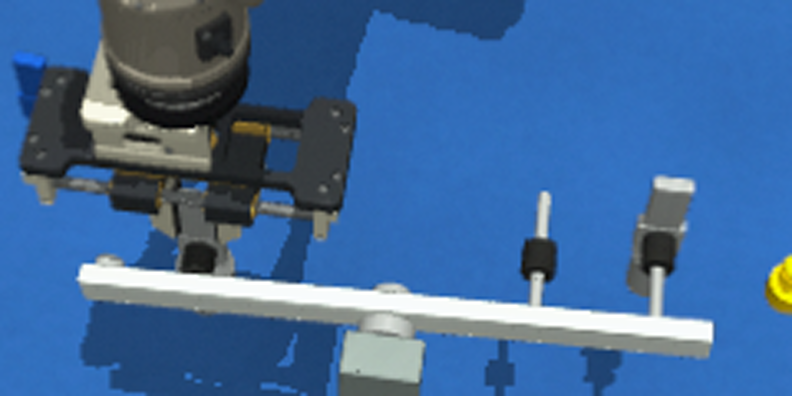

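Call:
{"name": "move_arm", "arguments": {
  "increments": [
    [25, 0, 0, 0, 0, 0, 0],
    [28, 0, 0, 0, 0, 0, 0],
    [34, 0, 0, 0, 0, 0, 0],
    [40, 0, 0, 0, 0, 0, 0],
    [42, 0, 0, 0, 0, 0, 0]
  ]
}}

```text
time: 23.15
tool_pos: [0.6249, -0.0873, 0.2119]
tool_rot: [3.134, -0.0, 1.444]
contact_force: [0.3, 0.3, -0.0]
opening: 0.0415
```

```bash
python3 rel.py sg;  python3 -c "
from h import *
c=snap('wrist','w15.png')
c=snap('scene','sc15.png');a=cv2.imread('pics/sc15.png')[150:270,225:465]; cv2.imwrite('pics/sc15c.png',cv2.resize(a,None,fx=3.3,fy=3.3,interpolation=cv2.INTER_CUBIC))"
```

```text
t 23.15 past tip 60.8 lateral(left+) 0.8 z 211.9 rot [ 3.1336 -0.0003  1.4439] yawerr -0.001 F along 0.2 lat 0.4 z -0.0 op 41.5
```

View pics/sc15c.png

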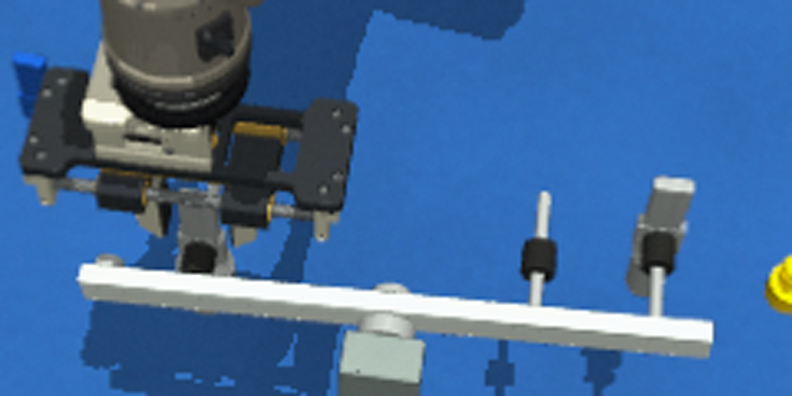

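View pics/w15.png

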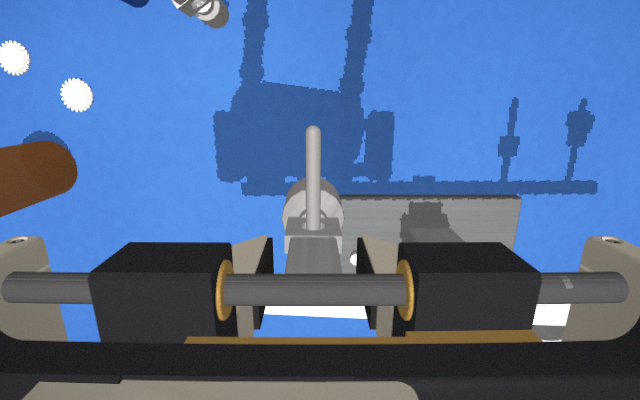

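```bash
python3 - <<'E'
from h import *
c=robot.read_camera('scene')
for p in [(234.5,168),(267,153),(261.6,177)]: print(onz(c,*p,.124))
E
python3 plan.py .625,-.0873,.265,1.445,2 .4585,-.1607,.165,2.03,5 .4585,-.1607,.0852,2.03,3
```

```text
[ 0.43156975 -0.23134355  0.124     ]
[ 0.38362526 -0.15422342  0.124     ]
[ 0.4576143  -0.16149541  0.124     ]
t 23.3 pos [ 0.6249 -0.0874  0.2119] rot [ 3.1337 -0.0003  1.4439] F [-0.3 -0.7 -0.8] op 0.0419
[0.1, 0.3, -26.6] [0.004, -0.0, -0.001]
[0.0, 0.2, -26.6] [0.004, -0.0, -0.001]
--
[-18.7, -31.2, 20.0] [-0.0, 0.0, -0.117]
[-15.0, -33.2, 20.0] [-0.0, 0.0, -0.117]
[-11.0, -34.7, 20.0] [-0.0, 0.0, -0.117]
[-6.9, -35.7, 20.0] [-0.0, 0.0, -0.117]
[-2.7, -36.3, 20.0] [-0.0, 0.0, -0.117]
--
[0.0, -0.0, 26.6] [0.0, 0.0, 0.0]
[0.0, -0.0, 26.6] [0.0, 0.0, 0.0]
[0.0, -0.0, 26.6] [-0.0, 0.0, -0.0]
--
```

Call:
{"name": "move_arm", "arguments": {
  "increments": [
    [42, 0, 0, -30, 0.004, 0, 0],
    [42, 0, 0, -30, 0.004, 0, 0],
    [50, -18, -31, 10, 0, 0, -0.117],
    [50, -15, -33, 20, 0, 0, -0.117],
    [50, -11, -34, 20, 0, 0, -0.117],
    [50, -7, -34, 20, 0, 0, -0.117],
    [50, -3, -24, 17, 0, 0, -0.1],
    [50, 0, 0, 0, 0, 0, 0],
    [50, 0, 0, 0, 0, 0, 0]
  ]
}}

```text
time: 24.42
tool_pos: [0.4702, -0.1586, 0.1855]
tool_rot: [3.138, 0.003, 2.028]
contact_force: [-0.3, -0.4, -0.2]
opening: 0.0499
```

```bash
python3 plan.py .4585,-.1607,.15,2.03,1;python3 -c "
from h import *
c=snap('wrist','w16.png')
print(proj(c,(.4585,-.1607,.124)))
c=snap('scene','sc16.png')
s=snap('side','s16.png')"
```

```text
t 24.425 pos [ 0.4702 -0.1586  0.1855] rot [3.1383 0.0031 2.0284] F [-0.3 -0.4 -0.2] op 0.0499
[3.4, -11.6, 35.5] [0.003, 0.003, -0.002]
--
[319.15174421 197.55780032]
```

View pics/w16.png

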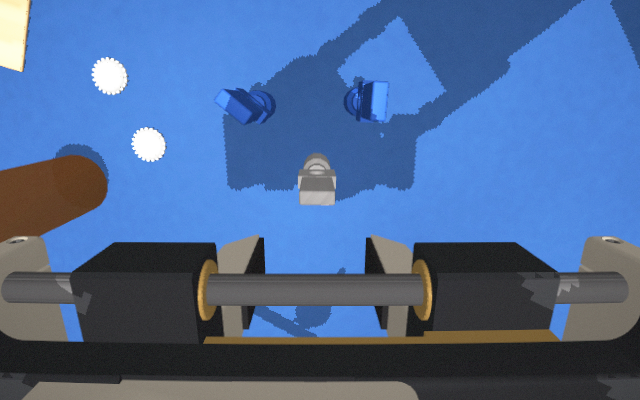

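View pics/sc16.png

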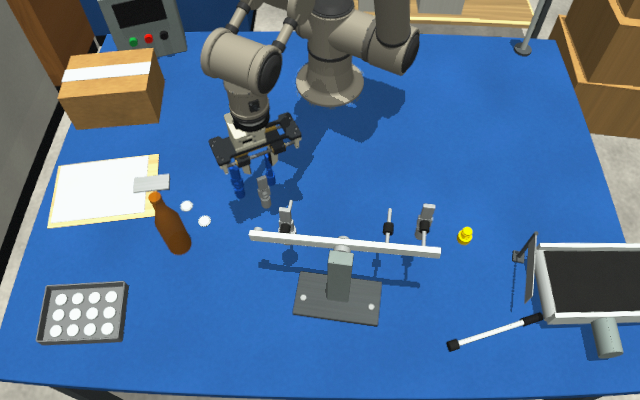

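Call:
{"name": "move_arm", "arguments": {
  "increments": [
    [50, 2.5, -11, 10, 0, 0, 0],
    [50, 0, 0, 30, 0, 0, 0],
    [50, 0, 0, 32, 0, 0, 0],
    [50, 0, 0, 18, 0, 0, 0],
    [50, 0, 0, 0, 0, 0, 0],
    [50, 0, 0, 0, 0, 0, 0]
  ]
}}

```text
time: 25.32
tool_pos: [0.4585, -0.1606, 0.0922]
tool_rot: [3.138, 0.004, 2.031]
contact_force: [0.2, 0.4, 0.7]
opening: 0.0501
```

```bash
python3 plan.py .4585,-.161,.0852,2.03,1
```

```text
t 25.325 pos [ 0.4585 -0.1606  0.0922] rot [3.1382 0.0041 2.0312] F [0.2 0.4 0.7] op 0.0501
[-0.3, -0.2, 7.0] [0.003, 0.004, 0.001]
--
```

Call:
{"name": "move_arm", "arguments": {
  "increments": [
    [50, -0.3, 0, 7, 0.003, 0.004, 0],
    [50, 0, 0, 0, 0, 0, 0],
    [15, 0, 0, 0, 0, 0, 0],
    [15, 0, 0, 0, 0, 0, 0],
    [15, 0, 0, 0, 0, 0, 0],
    [15, 0, 0, 0, 0, 0, 0],
    [15, 0, 0, 0, 0, 0, 0]
  ],
  "newtons": 50
}}

```text
time: 26.2
tool_pos: [0.4597, -0.1615, 0.0866]
tool_rot: [3.139, 0.003, 2.031]
contact_force: [0.6, -0.0, -0.8]
opening: 0.0237
```

```bash
python3 plan.py .4585,-.161,.224,2.03,4 .535,.142,.2335,1.445,7; python3 -c "
from h import *
for n,x,y,w,hh in [('scene',230,180,220,90),('side',320,110,80,120)]:
    c=snap(n,n+'17.png');a=cv2.imread('pics/'+n+'17.png')[y:y+hh,x:x+w]; cv2.imwrite('pics/'+n+'17c.png',cv2.resize(a,None,fx=3.6 if n=='scene' else 5,fy=3.6 if n=='scene' else 5,interpolation=cv2.INTER_CUBIC))"
```

```text
t 26.2 pos [ 0.4597 -0.1615  0.0866] rot [3.1391 0.0032 2.0313] F [ 0.6 -0.  -0.8] op 0.0237
[0.1, -0.1, -34.3] [0.001, 0.001, 0.0]
[0.2, -0.2, -34.3] [0.001, 0.001, 0.0]
[0.2, -0.2, -34.3] [0.001, 0.001, 0.0]
[0.2, -0.2, -34.3] [0.001, 0.001, 0.0]
--
[34.0, 29.0, -1.4] [0.0, -0.0, 0.084]
[36.3, 26.0, -1.4] [0.0, -0.0, 0.084]
[38.3, 22.9, -1.4] [0.0, -0.0, 0.084]
[40.1, 19.7, -1.4] [0.0, -0.0, 0.084]
[41.6, 16.2, -1.4] [0.0, -0.0, 0.084]
[42.8, 12.7, -1.4] [0.0, -0.0, 0.084]
[43.7, 9.1, -1.4] [0.0, -0.0, 0.084]
--
```

View pics/scene17c.png

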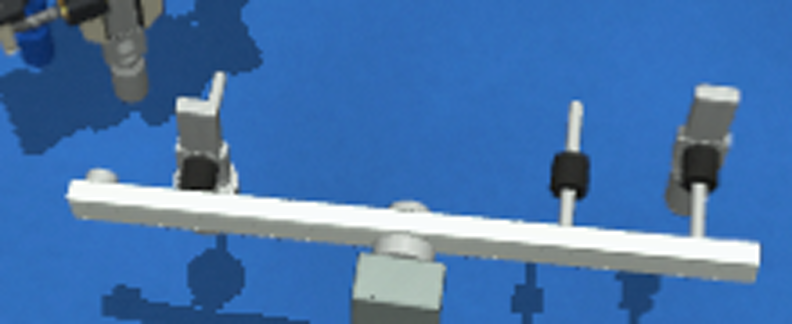

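View pics/side17c.png

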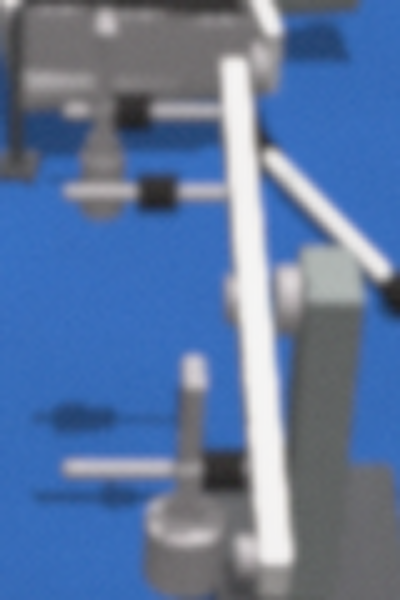

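Run:
```python
from h import *
np.set_printoptions(precision=4,suppress=True)
c=robot.read_camera('scene'); s=robot.read_camera('side')
C=lambda x,y:(x/3.6+230,y/3.6+180)
S=lambda x,y:(x/5+320,y/5+110)
print(tri(ray(c,*C(576,103)),ray(s,*S(66,190))))
bx=np.array([np.cos(.126),-np.sin(.126),0]);by=np.array([np.sin(.126),np.cos(.126),0])
piv=np.array([.5645,-.0805,.2])+by*.1275
for th in (-.06,-.08,-.1):
  Y=piv+by*.09*np.cos(th)-[0,0,.09*np.sin(th)]
  Z=piv-by*.1275*np.cos(th)+[0,0,.1275*np.sin(th)]
  e,f=proj(c,Y),proj(s,Y)
  print(th,Y,(e-[230,180])*3.6,(f-[320,110])*5,(proj(c,Z)-[230,180])*3.6,(proj(s,Z)-[320,110])*5)
```

```text
(array([0.5934, 0.1349, 0.2069]), [np.float64(0.0007038358152308304), np.float64(0.0007038358152309745)])
-0.06 [0.5918 0.1351 0.2054] [575.3466 103.0562] [ 61.9777 191.5154] [219.1373  70.3055] [ 62.2263 462.8734]
-0.08 [0.5918 0.135  0.2072] [575.4822 101.4698] [ 62.0091 188.8323] [219.6517  72.5573] [ 62.1756 466.7749]
-0.1 [0.5918 0.1348 0.209 ] [575.5577  99.8739] [ 62.0406 186.185 ] [220.2452  74.8069] [ 62.1249 470.5911]
```

Call:
{"name": "move_arm", "arguments": {
  "increments": [
    [15, 0, 0, -36, 0, 0, 0],
    [15, 0, 0, -36, 0, 0, 0],
    [15, 0, 0, -36, 0, 0, 0],
    [15, 0, 0, -36, 0, 0, 0],
    [15, 34, 27, -1, 0, 0, 0.084],
    [15, 36, 24, -1, 0, 0, 0.084],
    [15, 38, 21, -1, 0, 0, 0.084],
    [15, 40, 18, -1, 0, 0, 0.084],
    [15, 42, 15, 0, 0, 0, 0.084],
    [15, 42, 11, 0, 0, 0, 0.084],
    [15, 36, 6, 0, 0, 0, 0.07],
    [15, 0, 0, 0, 0, 0, 0]
  ]
}}

```text
time: 27.9
tool_pos: [0.5247, 0.139, 0.2369]
tool_rot: [-3.139, -0.0, 1.436]
contact_force: [0.8, -0.8, -1.4]
opening: 0.0238
```

```bash
python3 rel.py in; python3 plan.py .5620,.1388,.2316,1.445,1
```

```text
t 27.90 past tip -67.2 lateral(left+) -5.1 z 236.9 rot [-3.1393 -0.0001  1.4356] yawerr -0.009 F along 0.9 lat -0.7 z -1.4 op 23.8
t 27.9 pos [0.5247 0.139  0.2369] rot [-3.1393 -0.0001  1.4356] F [ 0.8 -0.8 -1.4] op 0.0238
[4.9, 37.0, 5.2] [-0.002, -0.0, -0.009]
--
```

Call:
{"name": "move_arm", "arguments": {
  "increments": [
    [15, 0, 0, 0, 0, 0, 0],
    [15, 4.7, 0, 5, 0, 0, -0.009],
    [15, 0, 16, 0, 0, 0, 0],
    [15, 0, 16, 0, 0, 0, 0],
    [15, 0, 0, 0, 0, 0, 0],
    [15, 0, 0, 0, 0, 0, 0]
  ]
}}

```text
time: 28.65
tool_pos: [0.556, 0.1356, 0.23]
tool_rot: [-3.136, 0.002, 1.443]
contact_force: [0.6, 0.4, -1.2]
opening: 0.0235
```

```bash
python3 rel.py in; python3 -c "
from h import *
c=snap('wrist','w18.png')"
```

```text
t 28.65 past tip -35.7 lateral(left+) -4.6 z 230.0 rot [-3.1356  0.0017  1.4434] yawerr -0.001 F along 0.5 lat 0.5 z -1.2 op 23.5
```

View pics/w18.png

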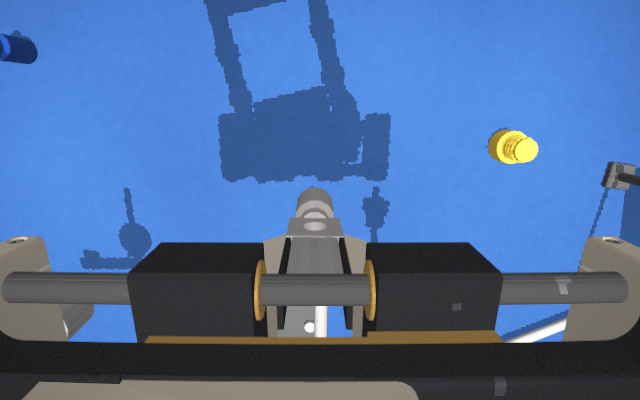

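Call:
{"name": "move_arm", "arguments": {
  "increments": [
    [15, 4.2, 0, -1.6, -0.004, 0, 0],
    [15, 0, 0, 0, 0, 0, 0]
  ]
}}

```text
time: 28.95
tool_pos: [0.5559, 0.1401, 0.232]
tool_rot: [-3.14, 0.002, 1.444]
contact_force: [-0.2, 0.3, -2.1]
opening: 0.0234
```

```bash
python3 rel.py in
```

```text
t 28.95 past tip -36.4 lateral(left+) -0.1 z 232.0 rot [-3.1401  0.0016  1.4436] yawerr -0.001 F along -0.2 lat 0.3 z -2.1 op 23.4
```

Call:
{"name": "move_arm", "arguments": {
  "increments": [
    [15, -0.3, 14, 0.3, 0, 0, 0],
    [15, 0, 14, 0, 0, 0, 0],
    [15, 0, 12, 0, 0, 0, 0],
    [15, 0, 0, 0, 0, 0, 0]
  ]
}}

```text
time: 29.45
tool_pos: [0.596, 0.1354, 0.2323]
tool_rot: [-3.14, 0.002, 1.445]
contact_force: [0.4, 1.1, -0.6]
opening: 0.0236
```

```bash
python3 rel.py in
```

```text
t 29.45 past tip 3.9 lateral(left+) 0.3 z 232.3 rot [-3.1405  0.0015  1.4452] yawerr 0.000 F along 0.2 lat 1.1 z -0.6 op 23.6
```

Call:
{"name": "move_arm", "arguments": {
  "increments": [
    [15, -0.7, 8, 0.7, 0, 0, 0],
    [15, 0, 8, 0, 0, 0, 0],
    [15, 0, 7, 0, 0, 0, 0],
    [15, 0, 0, 0, 0, 0, 0]
  ]
}}

```text
time: 29.95
tool_pos: [0.6197, 0.1318, 0.2315]
tool_rot: [-3.14, 0.002, 1.445]
contact_force: [-0.2, -0.3, -1.1]
opening: 0.0238
```

```bash
python3 rel.py in;  python3 -c "
from h import *
c=snap('scene','sc19.png');a=cv2.imread('pics/sc19.png')[150:270,225:465]; cv2.imwrite('pics/sc19c.png',cv2.resize(a,None,fx=3.3,fy=3.3,interpolation=cv2.INTER_CUBIC))"
```

```text
t 29.95 past tip 27.9 lateral(left+) -0.3 z 231.5 rot [-3.14    0.0016  1.4454] yawerr 0.001 F along -0.2 lat -0.3 z -1.1 op 23.8
```

View pics/sc19c.png

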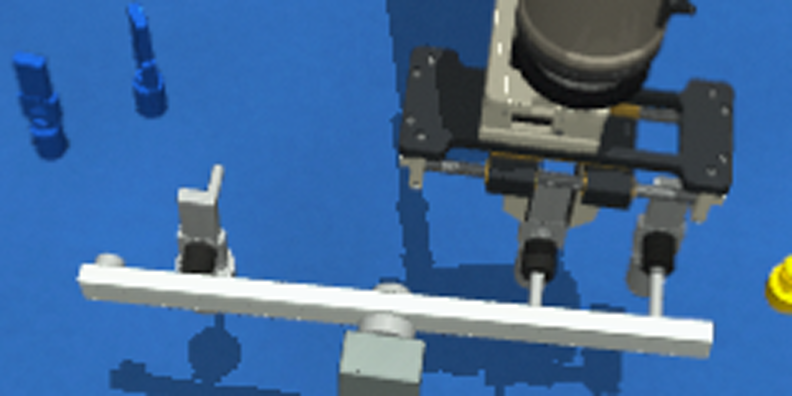

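Call:
{"name": "move_arm", "arguments": {
  "increments": [
    [15, 0, 3, 0, 0, 0, 0],
    [15, 0, 2, 0, 0, 0, 0],
    [15, 0, 1.2, 0, 0, 0, 0]
  ]
}}

```text
time: 30.38
tool_pos: [0.6256, 0.1312, 0.2316]
tool_rot: [-3.14, 0.002, 1.446]
contact_force: [-0.2, -0.1, -0.9]
opening: 0.0237
```

Call:
{"name": "move_arm", "arguments": {
  "increments": [
    [15, 0, 1.2, 0, 0, 0, 0]
  ]
}}

```text
time: 30.5
tool_pos: [0.6268, 0.131, 0.2316]
tool_rot: [-3.14, 0.002, 1.446]
contact_force: [0.3, 0.2, -0.4]
opening: 0.0238
```

Call:
{"name": "move_arm", "arguments": {
  "increments": [
    [15, 0, 1.2, 0, 0, 0, 0]
  ]
}}

```text
time: 30.62
tool_pos: [0.6278, 0.1309, 0.2317]
tool_rot: [-3.139, 0.002, 1.446]
contact_force: [-3.6, 0.3, -2.0]
opening: 0.0235
```

Call:
{"name": "move_arm", "arguments": {
  "increments": [
    [15, 0, 1.2, 0, 0, 0, 0]
  ]
}}

```text
time: 30.75
tool_pos: [0.6279, 0.131, 0.2313]
tool_rot: [-3.136, 0.002, 1.446]
contact_force: [-5.8, 1.0, -2.0]
opening: 0.0237
```

Call:
{"name": "move_arm", "arguments": {
  "increments": [
    [15, 0, 2, -0.3, -0.008, 0, 0]
  ]
}}

```text
time: 30.88
tool_pos: [0.628, 0.131, 0.2308]
tool_rot: [-3.139, 0.002, 1.446]
contact_force: [-9.2, 0.9, -1.3]
opening: 0.0236
```

Call:
{"name": "move_arm", "arguments": {
  "increments": [
    [15, 0, 2.3, -0.3, -0.008, 0, 0]
  ]
}}

```text
time: 31.0
tool_pos: [0.628, 0.1311, 0.2303]
tool_rot: [-3.14, 0.003, 1.447]
contact_force: [-8.8, 0.7, -0.2]
opening: 0.024
```

Call:
{"name": "move_arm", "arguments": {
  "increments": [
    [15, 0, 2.4, -0.3, -0.008, 0, 0]
  ]
}}

```text
time: 31.12
tool_pos: [0.628, 0.1311, 0.2297]
tool_rot: [3.141, 0.004, 1.447]
contact_force: [-8.2, 0.2, -0.8]
opening: 0.024
```

Call:
{"name": "move_arm", "arguments": {
  "increments": [
    [15, 0, 2.5, -0.4, -0.006, 0, 0],
    [15, 0, 2.5, -0.4, -0.006, 0, 0]
  ]
}}

```text
time: 31.38
tool_pos: [0.628, 0.1312, 0.2287]
tool_rot: [-3.141, 0.005, 1.449]
contact_force: [-9.8, 0.3, 0.1]
opening: 0.024
```

```bash
python3 rel.py in; python3 plan.py .6264,.1312,.2310,1.4448,1
```

```text
t 31.38 past tip 36.3 lateral(left+) 0.2 z 228.7 rot [-3.141   0.0054  1.4486] yawerr 0.004 F along -9.8 lat -0.9 z 0.1 op 24.0
t 31.375 pos [0.628  0.1312 0.2287] rot [-3.141   0.0054  1.4486] F [-9.8  0.3  0.1] op 0.024
[-0.2, -1.6, -2.3] [-0.001, 0.005, 0.004]
--
```

Call:
{"name": "move_arm", "arguments": {
  "increments": [
    [15, 0, 2.9, -0.4, -0.004, 0.003, 0.002],
    [15, 0, 2.9, -0.4, -0.004, 0.003, 0.002]
  ]
}}

```text
time: 31.62
tool_pos: [0.6282, 0.1312, 0.2277]
tool_rot: [-3.134, 0.001, 1.446]
contact_force: [-10.6, 0.4, -0.3]
opening: 0.0237
```

```bash
python3 rel.py in
```

```text
t 31.62 past tip 36.4 lateral(left+) 0.2 z 227.7 rot [-3.1341  0.0013  1.4458] yawerr 0.001 F along -10.6 lat -0.9 z -0.3 op 23.7
```

Call:
{"name": "move_arm", "arguments": {
  "increments": [
    [15, 0, -2, 0, -0.007, 0, 0],
    [15, 0, 0, 2.2, 0, 0, 0],
    [15, 0, 0, 2.2, 0, 0, 0],
    [15, 0, 0, 2.2, 0, 0, 0],
    [15, 0, 0, 0, 0, 0, 0],
    [15, 0, 0, 0, 0, 0, 0]
  ]
}}

```text
time: 32.38
tool_pos: [0.6274, 0.1313, 0.2216]
tool_rot: [3.138, 0.001, 1.446]
contact_force: [-1.1, 0.3, 0.8]
opening: 0.0235
```

```bash
python3 rel.py in
```

```text
t 32.38 past tip 35.6 lateral(left+) 0.1 z 221.6 rot [3.1381 0.001  1.4456] yawerr 0.001 F along -1.1 lat 0.2 z 0.8 op 23.5
```

Call:
{"name": "move_arm", "arguments": {
  "increments": [
    [25, 0, 0, 0, 0, 0, 0],
    [28, 0, 0, 0, 0, 0, 0],
    [34, 0, 0, 0, 0, 0, 0],
    [40, 0, 0, 0, 0, 0, 0],
    [42, 0, 0, 0, 0, 0, 0]
  ]
}}

```text
time: 33.0
tool_pos: [0.6281, 0.1313, 0.222]
tool_rot: [3.136, 0.001, 1.446]
contact_force: [0.1, 0.1, -0.4]
opening: 0.0412
```

```bash
python3 rel.py in;  python3 -c "
from h import *
c=snap('wrist','w20.png')
c=snap('scene','sc20.png');a=cv2.imread('pics/sc20.png')[150:270,225:465]; cv2.imwrite('pics/sc20c.png',cv2.resize(a,None,fx=3.3,fy=3.3,interpolation=cv2.INTER_CUBIC))"
```

```text
t 33.00 past tip 36.3 lateral(left+) 0.3 z 222.0 rot [3.1361 0.0006 1.4456] yawerr 0.001 F along 0.1 lat 0.1 z -0.4 op 41.2
```

View pics/sc20c.png

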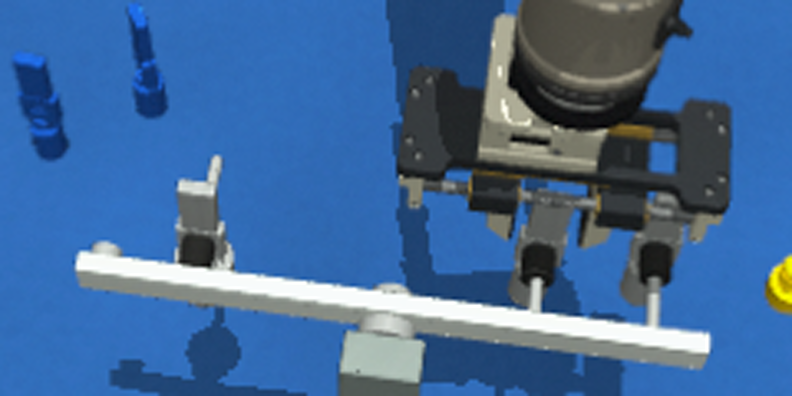

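View pics/w20.png

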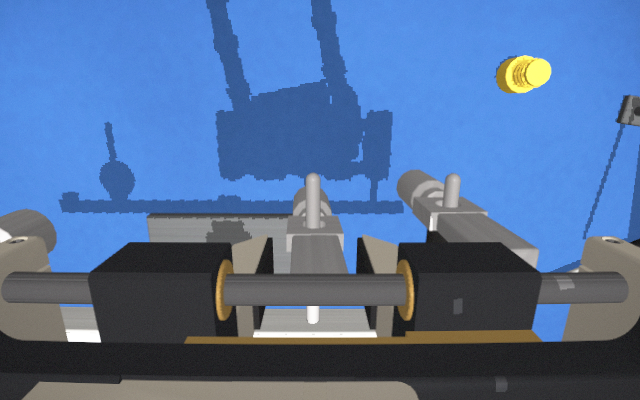

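Call:
{"name": "move_arm", "arguments": {
  "increments": [
    [42, 0, 0, -25, 0.004, 0, 0],
    [42, 0, 0, -30, 0, 0, 0],
    [42, 0, 0, -35, 0, 0, 0],
    [42, 0, -30, -30, 0, 0, 0],
    [42, 0, -40, 0, 0, 0, 0],
    [42, 0, -40, 0, 0, 0, 0],
    [42, 0, -20, 0, 0, 0, 0],
    [42, 0, 0, 0, 0, 0, 0],
    [42, 0, 0, 0, 0, 0, 0],
    [42, 0, 0, 0, 0, 0, 0],
    [42, 0, 0, 0, 0, 0, 0],
    [42, 0, 0, 0, 0, 0, 0]
  ]
}}

```text
time: 34.6
tool_pos: [0.4976, 0.1473, 0.3446]
tool_rot: [3.14, 0.001, 1.444]
contact_force: [-0.3, -0.4, 0.2]
opening: 0.0416
```

```bash
python3 rel.py in;  python3 -c "
from h import *
c=snap('side','s21.png')
d=snap('scene','sc21.png');a=cv2.imread('pics/sc21.png')[150:270,225:465]; cv2.imwrite('pics/sc21c.png',cv2.resize(a,None,fx=3.3,fy=3.3,interpolation=cv2.INTER_CUBIC))
e=robot.read_camera('scene'); print(np.abs(e['img'][150:270,225:465].astype(int)-d['img'][150:270,225:465]).max())
z=np.abs(cv2.imread('pics/scene0.png').astype(int)-cv2.imread('pics/sc21.png')).max(2)
for n,(x,y,w,h) in dict(bottle=(145,190,48,67),caps=(178,198,36,30),yellow=(455,224,22,24)).items(): print(n,z[y:y+h,x:x+w].max(),z[y:y+h,x:x+w].mean())"
```

```text
t 34.60 past tip -95.1 lateral(left+) -0.2 z 344.6 rot [3.1405 0.0005 1.444 ] yawerr -0.001 F along -0.3 lat -0.5 z 0.2 op 41.6
61
bottle 8 4.032960199004975
caps 8 4.590740740740741
yellow 8 4.556818181818182
```

View pics/sc21c.png

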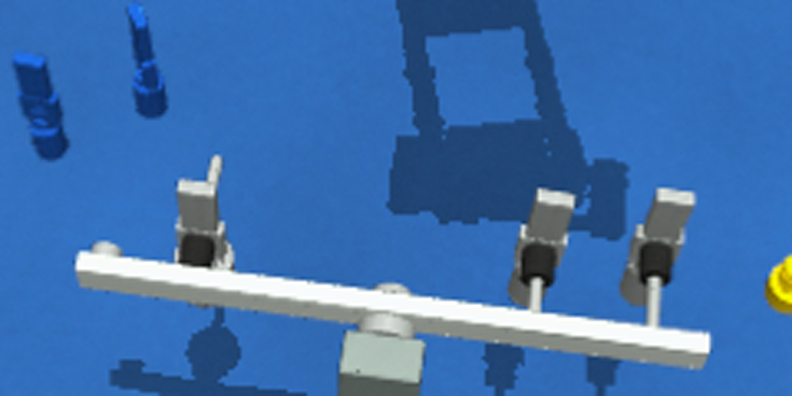

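View pics/s21.png

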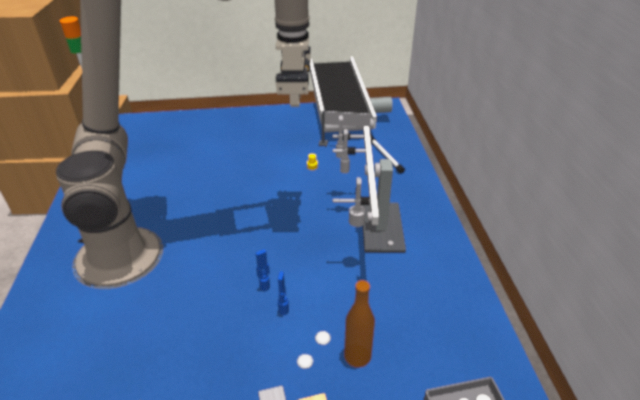

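Call:
{"name": "move_arm", "arguments": {
  "increments": [
    [42, 0, 0, 0, 0, 0, 0],
    [42, 0, 0, 0, 0, 0, 0],
    [42, 0, 0, 0, 0, 0, 0],
    [42, 0, 0, 0, 0, 0, 0],
    [42, 0, 0, 0, 0, 0, 0],
    [42, 0, 0, 0, 0, 0, 0],
    [42, 0, 0, 0, 0, 0, 0],
    [42, 0, 0, 0, 0, 0, 0],
    [42, 0, 0, 0, 0, 0, 0],
    [42, 0, 0, 0, 0, 0, 0],
    [42, 0, 0, 0, 0, 0, 0],
    [42, 0, 0, 0, 0, 0, 0]
  ]
}}

```text
time: 36.25
tool_pos: [0.4974, 0.1474, 0.3448]
tool_rot: [3.14, 0.0, 1.444]
contact_force: [0.4, -0.6, -0.5]
opening: 0.0418
```

Run:
```python
from h import *
a=cv2.imread('pics/sc21.png').astype(int)
snap('scene','sc22.png');b=cv2.imread('pics/sc22.png').astype(int)
z=np.abs(a-b).max(2)[150:270,225:465]; ys,xs=np.where(z>25); print(len(xs),sorted(zip((xs+225).tolist(),(ys+150).tolist()))[:40])
```

```text
22 [(342, 212), (344, 214), (347, 190), (349, 175), (350, 183), (359, 185), (359, 191), (360, 160), (360, 217), (365, 217), (370, 159), (379, 158), (383, 217), (384, 217), (392, 166), (395, 180), (399, 214), (400, 190), (402, 214), (403, 208), (404, 221), (412, 198)]
```

Between two pictures 1.6 s apart, only pixels on the arm's shadow edge changed. The bar and gauges are still, and the bystanders match the first picture. I'm handing in.

```bash
python3 -c "
from cell import robot
print(robot.hand_in())"
```

```text
the job is handed in; nothing more can be done
None
```

All three gauges are hanging on the rack and I handed the job in at about 36 s of the 72 s allowed. The hand-in reports no verdict.

- **Order and placing:** I hung a small gauge on the outer left peg, then the big one on the right peg, then the other small one on the inner left peg. I lowered each until the peg carried its weight before opening the fingers. The estimated tilt peaked at about 0.15 rad, measured from the pictures and the expected sinking.
- **Pressing:** Each gauge was pressed against its stop for over 0.5 s. The readings at the wrist were 8 to 11 N and never higher. Wrist force is not exactly the stop contact force, because it includes noise of about 1 N and some peg friction.
- **Last checks:** In the final pictures the bar looks level and all three gauges hang by their eyes with the gripper clear. Two pictures 1.6 s apart differ only in 22 pixels over the area of the rack and arm shadow, mostly along the shadow edge. The bottle, caps and yellow thread gauge match their starting image.
- **Not measured at the end:** I judged the final level by eye and did not compute the bar angle. No check failed or disagreed.

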